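# Hang the bottle ledge on the bedside uprights and stand the bottle on it

## Robot

A 6-joint arm with a two-finger parallel gripper is mounted at the origin on the work surface. World frame = base frame: x ahead of the robot, y to its left, z up, the work surface at z = 0. Lengths are in m, angles in degrees, forces in N, time in s.
With the tool pointing down it reaches from about 0.35 to 0.875 m from the base axis. Payload 4.2 kg.
Tool frame: the origin (TCP) lies on the centre line of the jaws, within the pads' length; the fingertips stand 11 mm ahead of it and the grasp point (between the pads) lies 8 mm behind it; y points along the fingers, z is the direction in which the jaws open and shut, and the axes are right-handed (so a half turn about y gives the same grasp; the last joint's range is limited). The gripper opens to 87 mm and grips with 3 to 60 N. Pads are 19 mm wide; open, the fingers measure 117 mm over their backs; the gripper's body (75 mm by 190 mm) begins 51 mm behind the grasp point.
Start: joints at [90.504, 22.042, 0.453, 0, -68.411, -14.817], TCP at [0.154, 0.606, 0.234] pointing down, gripper open.
Joint ranges: [-179.83, 179.83], [-69.29, 118.12], [-61.27, 80.66], [-181.25, 117.63], [-171.15, -9.14], [-177.46, 177.46]. Speed limits (degrees/s): [159.86, 159.86, 180, 180, 180, 180].

## Interface

Orientations are given as a 3x3 rotation matrix whose columns are the frame's x, y, z axes.
In Python, from station import r, optics gives the robot as it stands. The module is installed in compiled form; this text tells all that it offers.
- The arm moves only by the tool step_arm, never from a script. Its argument "moves" is a list that holds one entry, the list of rows, each a list of 7 numbers: the turn, a rotation vector about the tool's x, y, z in rad, then the shift along the tool's x, y, z in cm, then the opening in per cent of the stroke, from 0 (shut) to 100 (fully open). A call has exactly 5 rows; each row is the pose to reach, as a shift and turn from the pose commanded when the call began, along the tool's axes at that moment; what a row does not reach only later rows make up. A row lasts 1/12 s, in which the tool goes at most 41.7 mm and 7.16 degrees, less where a joint would pass 70% of its speed; a pose out of reach is approached as far as the arm can. A call with a gripper value outside its range is refused whole. The fingers move at their own pace and stop on an object; the grip force is fixed at half the most. Time passes only in rows, so rows that repeat a pose let the fingers close, or fill a call up. It gives the time, the measured TCP pose, the force and the opening at its end, in the units of the state.
- r.sense(): the state, without advancing time (a new reading comes with each control period).
- optics.capture(name): name is "scene" or "top"; returns a dict with "image" (420x560x3 uint8, red, green, blue), "fov_y" (degrees; the focal length in pixels is half the picture's height over the tangent of half this angle, whatever the lens; pixels are square), "cx", "cy" (the principal point, pixels), "k1" (the pictures are not rectified: a ray, as slopes to the right and down, at radius r is drawn at 1 + k1 r^2 times it, then the intrinsics apply), "cam_to_world" (4x4, takes a point from camera to world coordinates). Camera axes: x right, y down, z forward; pixel columns grow to the right and rows downward; lengths in m; the calibration is good to about 2 mm. A picture is of the moment at which its call begins. There is no depth.
- r.finish_job(): hands the job in, once; it reports no verdict.
The state is a dict: "time_s": time; "joints": joint angles; "joint_velocities": joint speeds; "effort": joint torques, N m; "tcp_pos": TCP position; "ee_rot": TCP orientation; "wrist_force": force on the tool from outside, world axes, zero at the start; "moment": the same for the moment, N m; "gripper_width": opening from 0.0 (shut) to 1.0 (fully open).
Only numpy, scipy, OpenCV 4.12 (cv2) and the standard library are available. Lean on these libraries where they do the work, as an engineer would, in place of code of your own. Each camera call takes 0.05 s, during which the arm holds its last target.

## Task

Hang the white bottle ledge on the two slotted uprights by hooking its two claws into the topmost pair of slots, and press it straight down until both of its spring locks have snapped out into the slots. Then stand the closed glass bottle upright on the ledge, setting it down rather than dropping it, let go, and leave the other things on the nightstand where they are.

Things in the scene. Friction and masses are not known exactly. Their poses are not given: they have to be found in the camera images.
- rack: Fixed rack, elsewhere each time: grey back-board (340 mm wide, 80 high) with two aluminium uprights, 30 mm wide, 244 high, centred at y = +50 and -50 mm; 70 mm of open air between them above the board, free air above. Origin: on the nightstand under the middle of the uprights' front face, which is the plane x = 0. x points square into the uprights, away from the side where the ledge hangs; z up.
- top_slot_left (a point): Middle of the lower edge of the topmost slot, at the front face, of the upright at y = +50 mm: 180 mm high, axes as the rack. Each upright is a channel, 20 mm deep inside, with a 4 mm thick front web; it has three slots one above another, each 14 mm wide and 30 mm tall, lower edges at 180, 135 and 90 mm.
- top_slot_right (a point): The same point of the topmost slot in the upright at y = -50 mm.
- ledge_grip (a point): Centre of the dark grip tab (10 mm thick in x, 40 wide in y, 48 tall) in the middle of the loose ledge's back flange, to be pinched front and back from above. x points out of the ledge's back, as the claws do; z up. The ledge (0.32 kg) starts standing on its floor, this point 108 mm up. Flange 4 mm thick, 134 wide, 95 high, its back face 2 mm in +x of here. Tab's back goes between the uprights.
- claw_left (a point): Middle of the underside of the neck of the steel claw at y = +50 mm of the ledge, at the flange's back face: 2 mm in +x of and 46 below ledge_grip. Claw 8 mm wide, sticks out 13 mm; neck 8 tall; behind the web its tongue hangs 12 mm lower, gap to the flange 5.5 mm at the neck, 8 at the tip. Enter with this point about 17 mm above top_slot_left, flange against the face; hung when it rests on that point.
- claw_right (a point): The same point of the claw at y = -50 mm of the ledge; it belongs in top_slot_right. When hung, ledge_grip is at x = -2 to -4, y = 0, z = 226 mm of the rack.
- ledge_floor (a point): Middle of the upper face of the ledge's floor, where the bottle is to stand: 45.5 mm in -x of and 104 mm below ledge_grip. Floor plate 95 mm deep by 134 wide; free room inside the lips and the flange 87 mm (x) by 126 mm (y); lips 24 mm high over the underside, on the front and both ends.
- lock_left (a joint): Spring lock above claw_left: tongue 8 mm wide and tall, 20 to 28 mm above claw_left, sticking 7 mm out of the flange. 0 = out, up to 0.0078 m pushed in; spring 1.2 N (out) to 5.5 N (in). The upright's face pushes it in as the claws enter, and it rubs. In the last 2 mm of pressing down it snaps back to 0 under the slot's upper edge and stops the ledge lifting. Let go sooner, the ledge sags forward.
- lock_right (a joint): The same spring lock above claw_right.
- bottle_mid (a point): Centre, half-way up, of the closed glass bottle, 150 mm tall: round glass body 58 mm across up to 98 mm, then a shoulder and a white screw cap 44 mm across from 112 mm to the top (easily gripped from above). About 0.3 kg; starts standing on the nightstand. z up along the bottle; its underside is 75 mm below this point.
- train: Bystander: wooden toy locomotive, 140 mm long, 75 mm tall, origin at its underside's centre, x along its length. Loose.
- mug: Bystander: white ceramic mug, 80 mm across, 92 mm tall, origin at the underside's centre. Loose.
- cream: Bystander: squat plastic cream jar, 68 mm across, 62 mm tall, origin at the underside's centre. Loose.
- clock: Bystander: white bedside clock, 50 x 105 x 83 mm, origin at the underside's centre. Loose.
There are look-alikes about, which are no part of the job. What is shaped like the part that bears bottle_mid but orange is not meant.

How it is judged (in metres and radians):
On the way, in this order (a step that is already met when the one before it is completed fails the run):
1. the ledge hangs by both claws in the topmost slots, fully down, with both spring locks snapped out (x of ledge_grip in the frame of rack between -0.01 and 0.004 m and y of ledge_grip in the frame of rack between -0.008 and 0.008 m and z of ledge_grip in the frame of rack between 0.22 and 0.2295 m and angle between the z axis of ledge_grip and the z axis of rack, either way round below 0.07 rad and value of joint each of lock_left, lock_right below 0.002 m), for 0.2 s.
2. the glass bottle stands upright on the hung ledge, let go (all of step 1 and x of bottle_mid in the frame of ledge_grip between -0.068 and -0.024 m and y of bottle_mid in the frame of ledge_grip between -0.038 and 0.038 m and z of bottle_mid in the frame of ledge_grip between -0.035 and -0.023 m and angle between bottle_mid's own z axis and vertical below 0.1 rad and contact force between the fingers and bottle below 0.5 N and linear speed of bottle below 0.03 m/s), for 0.2 s.
At the end, for the whole second after the job is handed in: Ledge hangs by both claws in the topmost slots, level within 4 degrees, fully down within 3.5 mm, flange against the uprights, both locks out within 2 mm; bottle stands on its floor between the lips, upright within 0.1 rad; both at rest and released (all of step 2 and linear speed of ledge below 0.02 m/s and contact force between the fingers and ledge below 0.5 N); the robot touches nothing.
It fails at once if the bottle is tipped over (angle between bottle_mid's own z axis and vertical above 0.6 rad).
It fails at once if the bottle is dropped (falls more than about 1 cm freely) (contact force between the fingers and bottle below 0.2 N and linear speed of bottle above 0.45 m/s).
It fails at once if the ledge is dropped (falls more than about 2 cm freely) (contact force between the fingers and ledge below 0.2 N and linear speed of ledge above 0.65 m/s).
It fails at once if another thing on the nightstand is shifted by more than 3 cm (distance of any of train, mug, cream, clock from where it was at the start of the episode above 0.03 m).
It also fails if it takes over 64 s, if anything falls off the work surface, if the arm or the gripper's body presses on something with over 40 N, if the wrist force passes 120 N, or if a joint passes its speed limit or range.

## Working session

There is one attempt and no reset: what is moved stays moved. The work goes in short steps, Python scripts to look and compute and a tool call to move; the robot and the scene stay as the last step left them, time stands still between calls to the robot, and variables do not carry over. Pictures are saved under pics/ and viewed, and the job is handed in when it is done.

Besides the shell and the picture viewer there is one more tool, called after "Call:" in YAML: its name, and indented under it one key for each argument. step_arm: Moves the arm, as the interface text tells. Its arguments: {"type":"object","properties":{"moves":{"type":"array"}},"required":["moves"]}

```bash
mkdir -p pics
cat > h.py <<'E'
import numpy as np, cv2
from station import r, optics
def cap(n,f=None):
    c=optics.capture(n)
    if f: cv2.imwrite('pics/'+f,c['image'][:,:,::-1])
    return c
def par(c):
    f=210/np.tan(np.radians(c['fov_y'])/2); return f
def ray(c,u,v):
    f=par(c); K=np.array([[f,0,c['cx']],[0,f,c['cy']],[0,0,1.]])
    d=np.array([(u-c['cx'])/f,(v-c['cy'])/f]); p=d.copy()
    for _ in range(30): p=d/(1+c['k1']*(p@p))
    T=np.array(c['cam_to_world']); return T[:3,3],T[:3,:3]@np.array([p[0],p[1],1])
def onz(c,u,v,z):
    o,d=ray(c,u,v); return o+d*(z-o[2])/d[2]
def proj(c,P):
    T=np.array(c['cam_to_world']); q=T[:3,:3].T@(np.array(P)-T[:3,3]); s=q[:2]/q[2]
    s=s*(1+c['k1']*(s@s)); return s*par(c)+[c['cx'],c['cy']]
def tri(c1,p1,c2,p2):
    o1,d1=ray(c1,*p1);o2,d2=ray(c2,*p2);d1/=np.linalg.norm(d1);d2/=np.linalg.norm(d2)
    A=np.stack([d1,-d2],1);t=np.linalg.lstsq(A,o2-o1,rcond=None)[0]
    a=o1+d1*t[0];b=o2+d2*t[1]; return (a+b)/2,np.linalg.norm(a-b)
E
python3 - <<'E'
from h import *
import pickle
np.set_printoptions(precision=4,suppress=True)
for n in('scene','top'):
    c=cap(n,n+'0.png'); pickle.dump(c,open(n+'0.pkl','wb')); print({k:v for k,v in c.items() if k!='image'})
s=r.sense()
for k,v in s.items(): print(k,v)
E
```

```text
{'fov_y': 48.223691534172, 'cx': 285.99933568858137, 'cy': 207.31786185620552, 'k1': -0.09879465979379295, 'cam_to_world': array([[ 0.6601,  0.502 , -0.5588,  1.3483],
       [ 0.7511, -0.4392,  0.4928, -0.7636],
       [ 0.0019, -0.745 , -0.667 ,  1.1026],
       [ 0.    ,  0.    ,  0.    ,  1.    ]])}
{'fov_y': 42.97226941980485, 'cx': 280.81470943548203, 'cy': 206.14896467273866, 'k1': 0.02215220704006731, 'cam_to_world': array([[-0.0025, -0.9987,  0.0502,  0.4555],
       [-0.9999,  0.0019, -0.0115, -0.0612],
       [ 0.0114, -0.0503, -0.9987,  1.7341],
       [ 0.    ,  0.    ,  0.    ,  1.    ]])}
time_s 0.1
joints [ 90.5039  22.0854   0.3873  -0.0236 -68.4102 -14.8169]
joint_velocities [ 0.0616 -0.1639  0.1652  0.0822  0.0071  0.0566]
effort [  0.0001 -39.1693  18.7935   4.232    0.0134  -0.0001]
tcp_pos [0.1544 0.6051 0.2326]
ee_rot [[-0.9689 -0.0004 -0.2474]
 [ 0.2474 -0.0019 -0.9689]
 [-0.0001 -1.      0.0019]]
wrist_force [-0.6337  0.2244  0.4248]
moment [ 0.009  -0.0188 -0.0083]
gripper_width 0.9963699929515663
```

View pics/scene0.png

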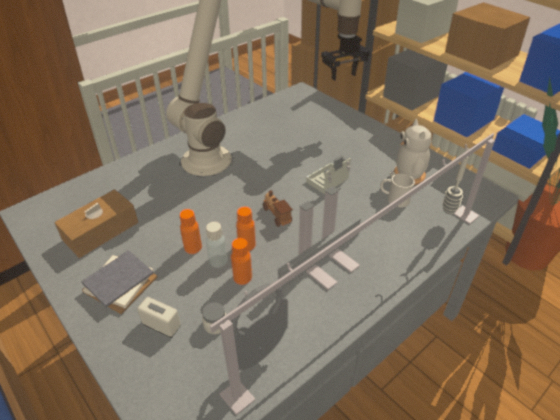

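View pics/top0.png

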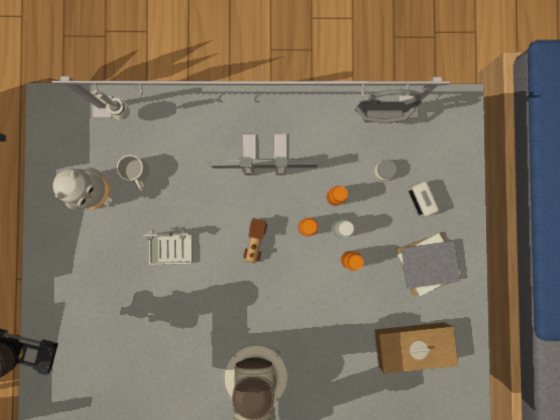

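Run:
```python
import cv2,numpy as np
t=cv2.imread('pics/top0.png');s=cv2.imread('pics/scene0.png')
def z(im,x0,y0,x1,y1,k): return cv2.resize(im[y0:y1,x0:x1],None,fx=k,fy=k,interpolation=cv2.INTER_CUBIC)
cv2.imwrite('pics/a.png',z(t,130,120,330,270,4))
cv2.imwrite('pics/b.png',z(s,250,150,380,270,6)[:600])
cv2.imwrite('pics/c.png',z(s,170,190,270,290,6)); cv2.imwrite('pics/d.png',z(t,290,160,430,270,5))
```

```text
(no output)
```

View pics/a.png

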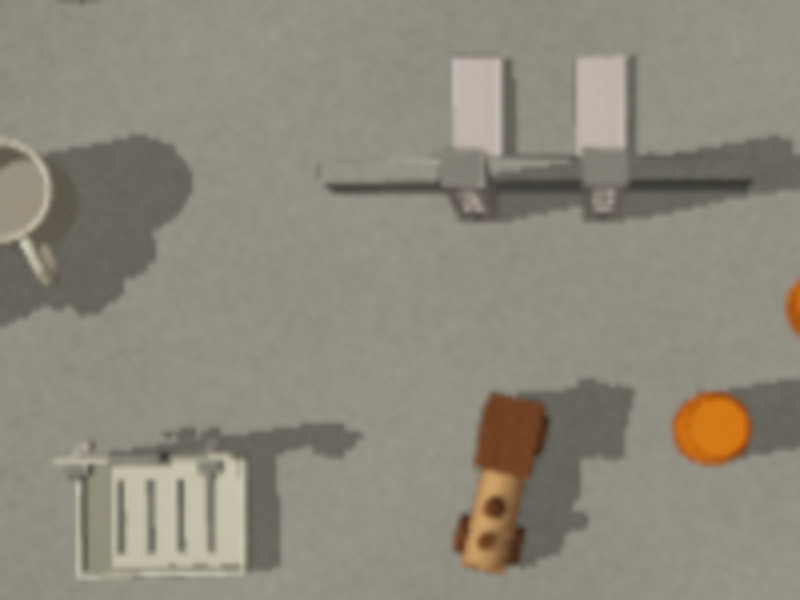

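View pics/b.png

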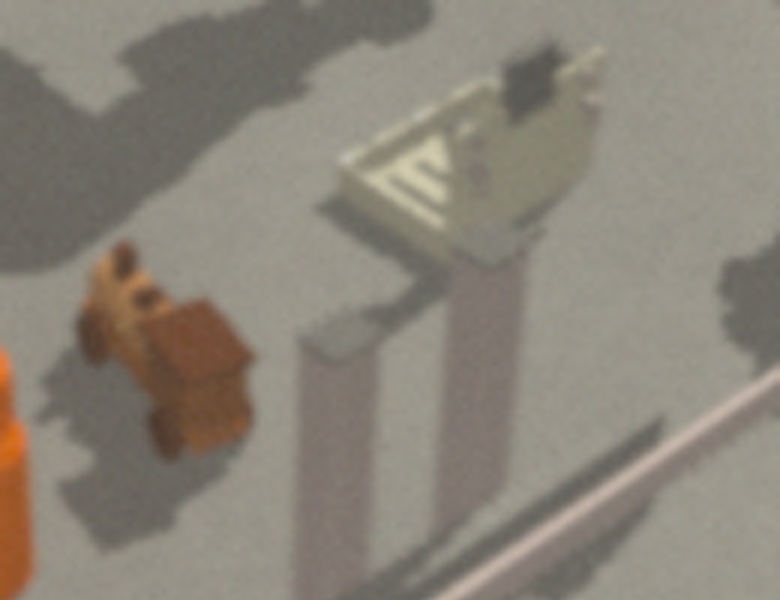

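View pics/c.png

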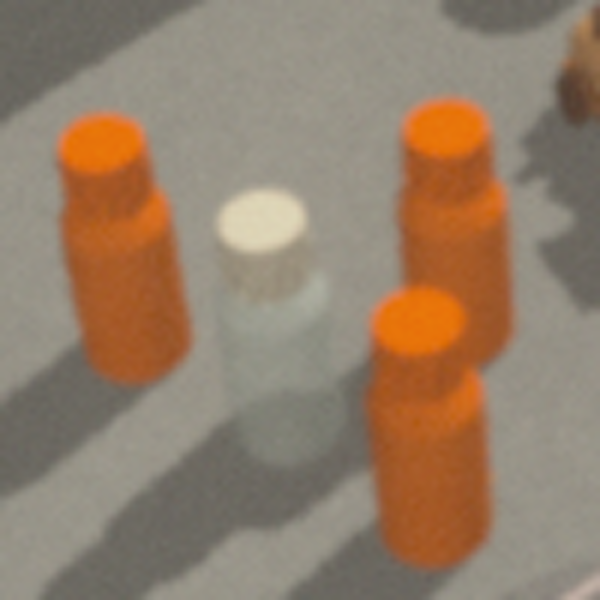

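View pics/d.png

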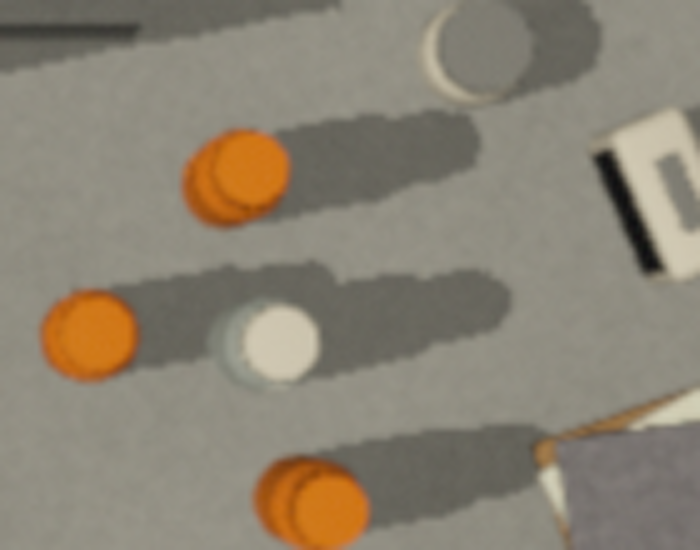

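Run:
```python
from h import *
import pickle
C={}
for n in('scene','top'):
    c=[cap(n) for _ in range(5)]
    m=np.mean([k['image'].astype(float) for k in c],0); c=c[0]; c['image']=m; C[n]=c
pickle.dump(C,open('C0.pkl','wb'))
def z(n,x0,y0,x1,y1,k,f):
    im=C[n]['image'][y0:y1,x0:x1,::-1]; im=np.clip((im-im.mean())*1.4+128,0,255).astype(np.uint8)
    im=cv2.resize(im,None,fx=k,fy=k,interpolation=cv2.INTER_CUBIC)
    for x in range(x0,x1,10): cv2.putText(im,str(x),((x-x0)*k,10),0,.35,(0,0,255)); cv2.line(im,((x-x0)*k+k//2,12),((x-x0)*k+k//2,20),(0,0,255))
    for y in range(y0,y1,10): cv2.putText(im,str(y),(0,(y-y0)*k+k//2+4),0,.35,(0,0,255))
    cv2.imwrite('pics/'+f,im)
z('top',205,130,325,180,6,'e.png'); z('top',140,220,200,270,10,'f.png'); z('scene',295,150,360,215,9,'g.png'); z('scene',290,180,370,280,6,'i.png')
print(r.sense()['time_s'])
```

```text
0.6
```

View pics/e.png

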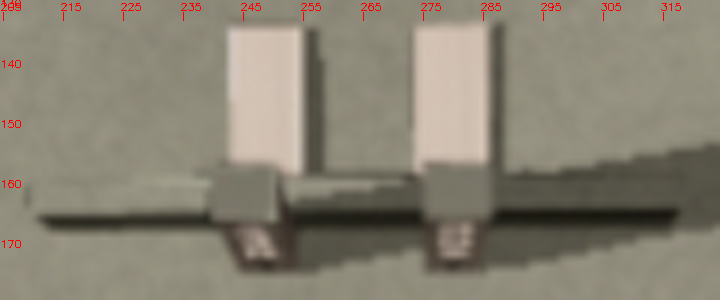

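View pics/f.png

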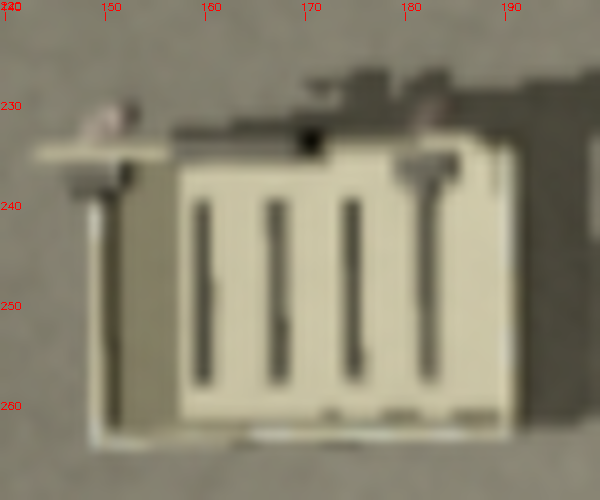

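View pics/g.png

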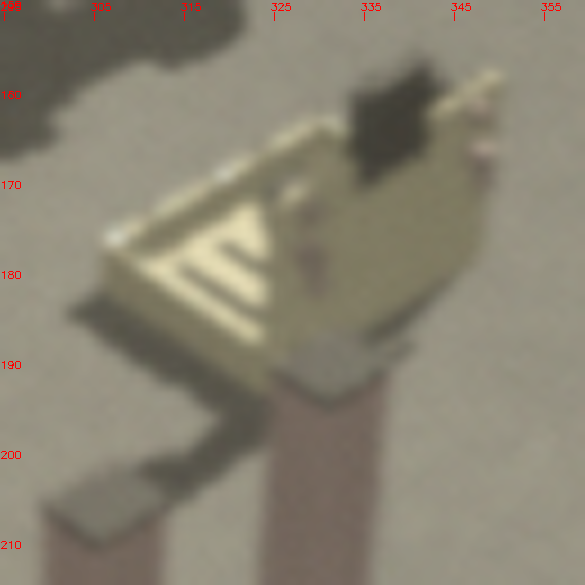

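View pics/i.png

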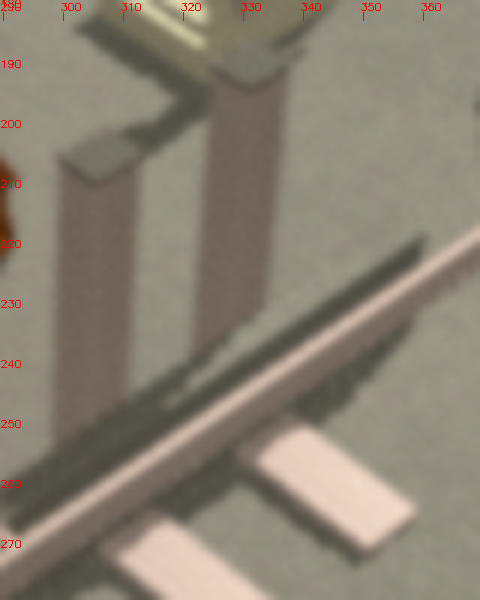

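Run:
```python
from h import *
import pickle
np.set_printoptions(precision=4,suppress=True)
C=pickle.load(open('C0.pkl','rb')); t=C['top'];s=C['scene']
U=lambda x0,y0,k:(lambda X,Y:(x0+X/k-.5,y0+Y/k-.5))
e=U(205,130,6);f=U(140,220,10);g=U(295,150,9)
for n,p,z in [('L front l',e(209,221),.244),('L front r',e(278,221),.244),('R front l',e(423,219),.244),('R front r',e(491,219),.244),('L bl',e(212,162),.244),('Rbr',e(490,162),.244),('Lfoot',e(268,270),0),('Rfoot',e(455,270),0),
 ('tab c',f(235,145),.132),('flange L',f(33,152),.095),('flange R',f(470,138),.095),('floorBL',f(90,440),.024),('floorBR',f(515,435),.024)]:
    print(n,np.array(p),onz(t,*p,z))
for n,p,z in [('Lr front? ',g(332,410),.244),('up R back-r corner',g(102,549),.244),('R left',g(42,510),.244),('R right',g(162,505),.244),('L left',g(270,375),.244),
 ('ledge left corner',g(105,240),.024),('flange R top',g(497,78),.095),('tab tl',g(352,100),.132),('tab tr',g(430,60),.132)]:
    print(n,np.array(p),onz(s,*p,z))
# gradient columns profile
G=cv2.GaussianBlur(t['image'].mean(2),(0,0),0.6)
for cs in [(241,249),(277,285)]:
    print(cs, G[150:180,cs[0]:cs[1]].mean(1).round(0))
print(G[228:242,148:166].round(0).astype(int))
```

```text
L front l [239.3333 166.3333] [0.6425 0.0376 0.244 ]
L front r [250.8333 166.3333] [0.6425 0.0054 0.244 ]
R front l [275. 166.] [ 0.6434 -0.0624  0.244 ]
R front r [286.3333 166.    ] [ 0.6433 -0.0942  0.244 ]
L bl [239.8333 156.5   ] [0.6702 0.0362 0.244 ]
Rbr [286.1667 156.5   ] [ 0.6702 -0.0938  0.244 ]
Lfoot [249.1667 174.5   ] [0.6463 0.0217 0.    ]
Rfoot [280.3333 174.5   ] [ 0.6462 -0.0799  0.    ]
tab c [163. 234.] [0.4535 0.2726 0.132 ]
flange L [142.8 234.7] [0.4515 0.3416 0.095 ]
flange R [186.5 233.3] [0.4554 0.2087 0.095 ]
floorBL [148.5 263.5] [0.3599 0.34   0.024 ]
floorBR [191. 263.] [0.3609 0.2054 0.024 ]
Lr front?  [331.3889 195.0556] [0.6745 0.0017 0.244 ]
up R back-r corner [305.8333 210.5   ] [ 0.6743 -0.0972  0.244 ]
R left [299.1667 206.1667] [ 0.6493 -0.0989  0.244 ]
R right [312.5    205.6111] [ 0.6718 -0.0697  0.244 ]
L left [324.5    191.1667] [ 0.6495 -0.0009  0.244 ]
ledge left corner [306.1667 176.1667] [0.3635 0.2046 0.024 ]
flange R top [349.7222 158.1667] [0.4552 0.3343 0.095 ]
tab tl [333.6111 160.6111] [0.4609 0.2405 0.132 ]
tab tr [342.2778 156.166
[... 706 characters left out ...]
123 123 120 111 106 106]
 [156 156 150 145 135 134 138 139 135 121 113 112 112 113 112 108 107 107]
 [163 160 156 154 150 149 151 150 144 130 123 122 123 123 123 121 120 120]
 [162 162 162 161 153 153 158 158 151 137 132 132 134 136 136 134 133 133]
 [142 142 145 141 121 126 139 144 141 139 147 153 156 158 158 157 156 156]
 [126 126 127 123 103 114 131 137 138 145 166 175 177 178 179 178 178 178]
 [119 117 113 112 105 118 132 136 138 148 171 180 181 183 184 184 184 184]
 [120 117 102 101 115 129 135 137 139 148 170 172 169 178 183 184 184 182]
 [137 141 114 104 123 134 136 137 139 148 165 153 144 169 182 184 184 179]
 [148 160 126 109 126 135 137 137 138 147 162 141 130 165 182 184 184 178]]
```

Run:
```python
from h import *
import pickle
np.set_printoptions(precision=4,suppress=True)
C=pickle.load(open('C0.pkl','rb')); t=C['top']
G=t['image'].mean(2)
def edge(prof,sign):
    g=np.diff(prof)*sign; i=int(np.argmax(g)); i=min(max(i,1),len(g)-2)
    a,b,c=g[i-1:i+2]; d=0.5*(a-c)/(a-2*b+c) if (a-2*b+c)!=0 else 0
    return i+.5+np.clip(d,-1,1)
def hline(u0,u1,v0,v1,sign,z,n):
    P=[]
    for u in range(u0,u1): P.append(onz(t,u,v0+edge(G[v0:v1,u],sign),z))
    P=np.array(P); k=np.ones(len(P),bool)
    for _ in range(3):
        c=np.polyfit(P[k,1],P[k,0],1); e=P[:,0]-np.polyval(c,P[:,1]); k=abs(e)<max(2*np.std(e[k]),.0005)
    print(n,'slope deg',np.degrees(np.arctan(c[0])),'x at mid',np.polyval(c,P[:,1].mean()),P[:,1].mean(),'std',np.std(e[k]),k.sum()); return P
def vline(u0,u1,v0,v1,sign,z,n):
    P=np.array([onz(t,u0+edge(G[v,u0:u1],sign),v,z) for v in range(v0,v1)]);k=np.ones(len(P),bool)
    for _ in range(3):
        c=np.polyfit(P[k,0],P[k,1],1); e=P[:,1]-np.polyval(c,P[:,0]); k=abs(e)<max(2*np.std(e[k]),.0005)
    print(n,'slope deg',np.degrees(np.arctan(c[0])),'y at mid',np.polyval(c,P[:,0].mean()),P[:,0].mean(),'std',np.std(e[k]),k.sum())
hline(214,237,162,169,-1,.08,'board L toplight->dark')
hline(214,237,164,171,1,0,'board L dark->ground')
hline(291,314,162,168,-1,.08,'board R')
hline(256,272,162,168,-1,.08,'board M')
hline(241,249,163,168,-1,.244,'L front');hline(277,285,162,168,-1,.244,'R front')
hline(241,249,153,160,-1,.244,'L back');hline(277,285,153,160,-1,.244,'R back')
for u0,u1,s,n in[(235,244,-1,'L l'),(246,256,-1,'L r'),(270,280,-1,'R l'),(281,290,-1,'R r')]:
    print(n);print(G[160:165,u0:u1].mean(0).round(0))
hline(151,189,259,267,-1,.024,'ledge front')
vline(144,151,242,262,1,.024,'ledge left');vline(188,196,242,260,-1,.024,'ledge right')
hline(143,155,230,235,1,.095,'flange back'),hline(143,149,233,239,-1,.095,'flange front')
print(G[228:242,176:194].round(0).astype(int))
print(G[228:242,138:150].round(0).astype(int))
```

```text
board L toplight->dark slope deg -1.1280920689283302 x at mid 0.6665214545864614 0.09302946358683198 std 0.00015777852361903403 23
board L dark->ground slope deg -0.5231104272796003 x at mid 0.6681764749441609 0.10047062794158182 std 0.00017529422245399337 23
board R slope deg -0.033900440633187735 x at mid 0.6690792591859175 -0.14671991660723807 std 4.002024770484707e-05 23
board M slope deg 3.599954194749221 x at mid 0.6695309071917018 -0.026722084905842977 std 0.0007866465855591387 16
L front slope deg -4.566842727264212 x at mid 0.6427946903590949 0.023127384951639893 std 0.000649841150042911 7
R front slope deg -2.2683757376284843 x at mid 0.6450880068421337 -0.07784693280050496 std 0.0006383680852958388 8
L back slope deg 5.153063496860713 x at mid 0.6705441613535881 0.02314495192348143 std 0.00029243614105421104 8
R back slope deg 1.7787965022856298 x at mid 0.6701132251811172 -0.07790929371315439 std 7.79365348635177e-05 8
L l
[142. 143. 143. 142. 132. 125. 124. 124. 124.]
L r
[124. 124. 124. 125. 129. 103. 110. 127. 126. 121.]
R l
[104. 103. 100.  99. 100. 110. 120. 123. 124
[... 1712 characters left out ...]
141 140 139 140 139 139 138 139 139]
 [140 139 140 140 137 136 139 141 140 139 138 138]
 [139 139 140 138 137 136 140 141 140 139 139 142]
 [139 140 140 139 138 138 141 142 140 139 144 150]
 [138 139 139 139 138 137 139 140 138 138 152 156]
 [137 139 139 137 137 138 139 140 139 144 158 158]
 [138 139 138 138 140 146 153 156 156 161 166 160]
 [137 136 137 139 143 155 166 168 167 167 168 167]
 [136 135 137 141 143 147 149 149 144 140 140 140]
 [137 136 137 141 142 141 141 140 132 126 125 125]
 [139 137 138 140 141 140 140 138 132 120 118 116]
 [140 138 139 140 141 140 138 138 136 117 116 115]
 [140 140 140 140 140 139 138 139 139 133 137 152]
 [137 140 140 139 138 138 139 140 140 139 146 178]]
```

```bash
cat > pl.py <<'E'
import sys,json,numpy as np
from scipy.spatial.transform import Rotation as Ro
from station import r
def Rd(yaw): # z_tool = -(cos,sin,0), y down
    y=np.array([0,0,-1.]);z=-np.array([np.cos(np.radians(yaw)),np.sin(np.radians(yaw)),0]);return np.stack([np.cross(y,z),y,z],1)
def load():
    d=json.load(open('cmd.json'));return np.array(d['p']),np.array(d['R'])
def save(p,R): json.dump({'p':p.tolist(),'R':R.tolist()},open('cmd.json','w'))
def goto(pos,yaw):
    p,R=load(); v=Ro.from_matrix(R.T@Rd(yaw)).as_rotvec(); s=R.T@(np.array(pos)-p)*100
    print('turn',v.round(4),'deg',np.degrees(np.linalg.norm(v)).round(2),'shift cm',s.round(2),'rows>=',max(np.linalg.norm(s)/4.17,np.degrees(np.linalg.norm(v))/7.16).__round__(1))
def done(t,s): # last row of the call
    p,R=load(); p=p+R@np.array(s)/100; R=R@Ro.from_rotvec(t).as_matrix(); save(p,R)
    st=r.sense(); print('t',st['time_s'],'cmd',p.round(4),'meas',np.array(st['tcp_pos']).round(4),'yaw',np.degrees(np.arctan2(-R[1,2],-R[0,2])).round(2),'measyaw',np.degrees(np.arctan2(-st['ee_rot'][1][2],-st['ee_rot'][0][2])).round(2),'F',np.array(st['wrist_force']).round(1),'M',np.array(st['moment']).round(2),'g',round(st['gripper_width'],3))
E
python3 - <<'E'
from pl import *
import numpy as np
R=np.array(r.sense()['ee_rot']);yaw=np.degrees(np.arctan2(-R[1,2],-R[0,2]));print(yaw)
save(np.array([.154,.606,.234]),Rd(yaw));goto([.453,.2735,.20],0.7)
E
```

```text
75.68795722137781
turn [0.     1.3088 0.    ] deg 74.99 shift cm [-37.19   3.4   24.83] rows>= 10.8
```

Candidates before the first reach:
- White-capped glass bottle: top (345,229), scene (214,235). I'm choosing this one; the crop shows clear glass and a white cap.
- Orange look-alikes: top (308,227), (338,195) and (353,261). Rejected.
- Ledge: top (170,248), the only white tray, with its dark tab at (163,234).
- Rack: uprights at top (245,162) and (281,162).

Call:
step_arm:
  moves:
    - [[0, 0.11, 0, -3.1, 0.28, 2.07, 80], [0, 0.22, 0, -6.2, 0.56, 4.14, 70], [0, 0.33, 0, -9.3, 0.84, 6.2, 60], [0, 0.44, 0, -12.4, 1.12, 8.28, 60], [0, 0.55, 0, -15.5, 1.4, 10.35, 60]]

```text
time_s: 1.02
tcp_pos: [0.2799, 0.4656, 0.2196]
ee_rot: [[-0.693, 0.0, -0.721], [0.721, 0.0, -0.693], [0.0, -1.0, -0.0]]
wrist_force: [0.5, -0.4, 0.5]
gripper_width: 0.704
```

```bash
python3 -c "
from pl import *
done([0,.55,0],[-15.5,1.4,10.35]);goto([.453,.2735,.20],0.7)"
```

```text
t 1.0167 cmd [0.2786 0.4674 0.22  ] meas [0.2799 0.4656 0.2196] yaw 44.18 measyaw 43.9 F [ 0.5 -0.4  0.5] M [ 0.1  -0.07 -0.03] g 0.704
turn [0.     0.7588 0.    ] deg 43.48 shift cm [-26.06   2.     1.  ] rows>= 6.3
```

Call:
step_arm:
  moves:
    - [[0, 0.11, 0, -4.0, 0.3, 0.2, 60], [0, 0.22, 0, -8.0, 0.6, 0.3, 60], [0, 0.33, 0, -12.0, 0.9, 0.5, 60], [0, 0.44, 0, -16.0, 1.2, 0.6, 60], [0, 0.55, 0, -20.0, 1.5, 0.8, 60]]

```text
time_s: 1.43
tcp_pos: [0.4138, 0.3165, 0.2049]
ee_rot: [[-0.214, 0.001, -0.977], [0.977, 0.001, -0.214], [0.001, -1.0, -0.001]]
wrist_force: [1.2, 0.4, 0.6]
gripper_width: 0.602
```

```bash
python3 -c "
from pl import *
done([0,.55,0],[-20,1.5,.8]);goto([.453,.2735,.20],0.7)"
```

```text
t 1.4333 cmd [0.4122 0.3184 0.205 ] meas [0.4138 0.3165 0.2049] yaw 12.66 measyaw 12.38 F [1.2 0.4 0.6] M [ 0.19 -0.09 -0.03] g 0.602
turn [0.     0.2088 0.    ] deg 11.96 shift cm [-5.27  0.5  -2.99] rows>= 1.7
```

Call:
step_arm:
  moves:
    - [[0, 0.1, 0, -2.6, 0.2, -1.5, 60], [0, 0.2, 0, -5.3, 0.5, -3.0, 60], [0, 0.209, 0, -5.3, 0.5, -3.0, 60], [0, 0.209, 0, -5.3, 0.5, -3.0, 60], [0, 0.209, 0, -5.3, 0.5, -3.0, 60]]

```text
time_s: 1.85
tcp_pos: [0.4537, 0.2729, 0.1997]
ee_rot: [[-0.012, 0.0, -1.0], [1.0, 0.0, -0.012], [0.0, -1.0, -0.0]]
wrist_force: [0.1, 0.4, 0.7]
gripper_width: 0.597
```

```bash
cat >> h.py <<'E'
def zoom(n,x0,y0,x1,y1,k,f,N=4):
    c=[cap(n) for _ in range(N)]; m=np.mean([q['image'].astype(float) for q in c],0); c=c[0]; c['image']=m
    im=m[y0:y1,x0:x1,::-1]; im=np.clip((im-im.mean())*1.4+128,0,255).astype(np.uint8)
    im=cv2.resize(im,None,fx=k,fy=k,interpolation=cv2.INTER_CUBIC)
    for x in range(x0,x1,10): cv2.putText(im,str(x),((x-x0)*k,10),0,.35,(0,0,255)); cv2.line(im,((x-x0)*k+k//2,12),((x-x0)*k+k//2,20),(0,0,255))
    for y in range(y0,y1,10): cv2.putText(im,str(y),(0,(y-y0)*k+k//2+4),0,.35,(0,0,255))
    cv2.imwrite('pics/'+f,im); return c
E
python3 -c "
from pl import *
done([0,.209,0],[-5.3,.5,-3.0]);goto([.453,.2735,.20],0.7)
from h import *
zoom('top',110,190,240,290,6,'t1.png',2); zoom('scene',290,110,390,210,6,'s1.png',2)"
```

```text
t 1.85 cmd [0.4531 0.2732 0.2   ] meas [0.4537 0.2729 0.1997] yaw 0.69 measyaw 0.71 F [0.1 0.4 0.7] M [ 0.13 -0.05  0.  ] g 0.597
turn [ 0.     -0.0002  0.    ] deg 0.01 shift cm [0.03 0.   0.01] rows>= 0.0
```

View pics/t1.png

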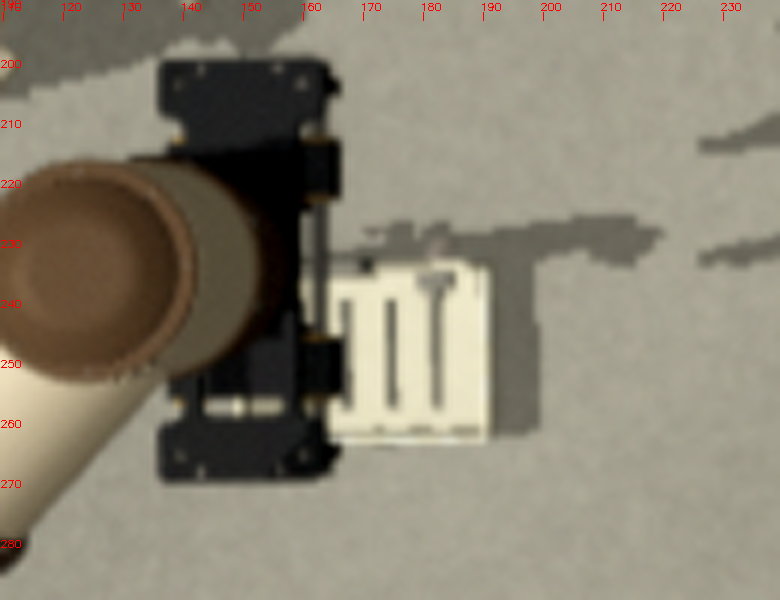

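View pics/s1.png

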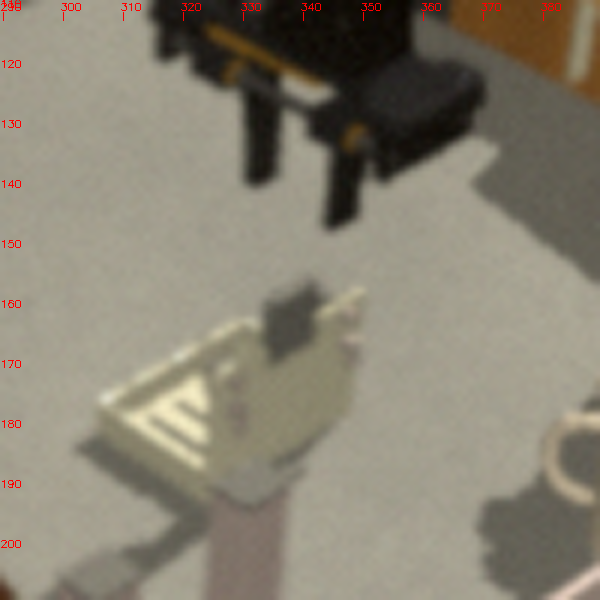

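```bash
python3 -c "
from h import *
import pickle
s=pickle.load(open('C0.pkl','rb'))['scene'];t=pickle.load(open('C0.pkl','rb'))['top']
for dx in(-.026,-.041,.026,.041):
  for dy in (-.0095,.0095): print(dx,dy,proj(s,[.4537+dx,.2729+dy,.1887]).round(1))
print('tab top corners');
for dx in(-.005,.005):
  for dy in(-.02,.02): print(dx,dy,proj(s,[.453+dx,.2735+dy,.132]).round(1),proj(s,[.453+dx,.2735+dy,.084]).round(1))
print('body', proj(t,[.4537,.2729,.26]),proj(t,[.4537+.095,.2729,.27]),proj(t,[.4537-.095,.2729,.27]))
"
```

```text
-0.026 -0.0095 [332.5 140.6]
-0.026 0.0095 [336.3 138.7]
-0.041 -0.0095 [329.4 138.8]
-0.041 0.0095 [333.2 136.9]
0.026 -0.0095 [343.4 147.1]
0.026 0.0095 [347.1 145. ]
0.041 -0.0095 [346.6 149. ]
0.041 0.0095 [350.3 146.9]
tab top corners
-0.005 -0.02 [333.6 157.6] [332.7 168.4]
-0.005 0.02 [341.4 153.3] [340.4 164.1]
0.005 -0.02 [335.6 158.8] [334.7 169.7]
0.005 0.02 [343.4 154.5] [342.4 165.3]
body [153.1228177  234.01665117] [152.62789082 199.28712858] [151.92143842 269.0049606 ]
```

Call:
step_arm:
  moves:
    - [[0, 0, 0, 0, 3.0, 0, 60], [0, 0, 0, 0, 6.0, 0, 60], [0, 0, 0, 0, 8.5, 0, 60], [0, 0, 0, 0, 9.8, 0, 60], [0, 0, 0, 0, 9.8, 0, 60]]

```text
time_s: 2.47
tcp_pos: [0.4514, 0.272, 0.0985]
ee_rot: [[-0.013, -0.005, -1.0], [1.0, -0.005, -0.013], [-0.005, -1.0, 0.005]]
wrist_force: [-0.0, 0.5, 0.1]
gripper_width: 0.599
```

```bash
python3 -c "
from pl import *
done([0,0,0],[0,9.8,0])
from h import *
zoom('scene',290,110,390,210,6,'s2.png',2)"
```

```text
t 2.4667 cmd [0.4531 0.2732 0.102 ] meas [0.4514 0.272  0.0985] yaw 0.69 measyaw 0.75 F [-0.   0.5  0.1] M [ 0.1  -0.02 -0.02] g 0.599
```

View pics/s2.png

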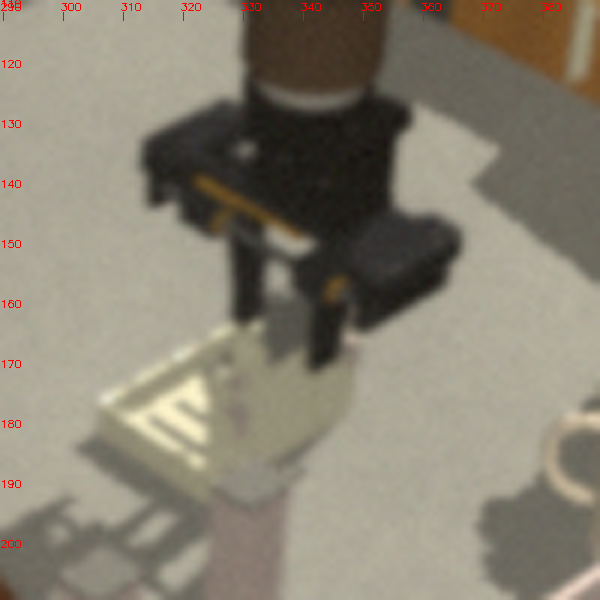

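The fingers straddle the tab (scene ~(336,163)), one in front and one behind. Closing.

Call:
step_arm:
  moves:
    - [[0, 0, 0, 0, 0, 0, 30], [0, 0, 0, 0, 0, 0, 15], [0, 0, 0, 0, 0, 0, 5], [0, 0, 0, 0, 0, 0, 0], [0, 0, 0, 0, 0, 0, 0]]

```text
time_s: 2.98
tcp_pos: [0.4538, 0.273, 0.1022]
ee_rot: [[-0.012, 0.001, -1.0], [1.0, 0.001, -0.012], [0.001, -1.0, -0.001]]
wrist_force: [-0.1, -1.1, -0.6]
gripper_width: 0.307
```

```bash
python3 -c "
from pl import *
done([0,0,0],[0,0,0])"
```

```text
t 2.9833 cmd [0.4531 0.2732 0.102 ] meas [0.4538 0.273  0.1022] yaw 0.69 measyaw 0.68 F [-0.1 -1.1 -0.6] M [ 0.1  -0.07 -0.01] g 0.307
```

Fingers still closing.

Call:
step_arm:
  moves:
    - [[0, 0, 0, 0, 0, 0, 0], [0, 0, 0, 0, 0, 0, 0], [0, 0, 0, 0, 0, 0, 0], [0, 0, 0, 0, 0, 0, 0], [0, 0, 0, 0, 0, 0, 0]]

```text
time_s: 3.4
tcp_pos: [0.4536, 0.2728, 0.1017]
ee_rot: [[-0.012, -0.0, -1.0], [1.0, -0.0, -0.012], [-0.0, -1.0, 0.0]]
wrist_force: [-0.6, -1.0, 1.8]
gripper_width: 0.111
```

Call:
step_arm:
  moves:
    - [[0, 0, 0, 0, 0, 0, 0], [0, 0, 0, 0, -0.3, 0, 0], [0, 0, 0, 0, -1.0, 0, 0], [0, 0, 0, 0, -2.0, 0, 0], [0, 0, 0, 0, -3.0, 0, 0]]

```text
time_s: 3.82
tcp_pos: [0.4534, 0.2727, 0.1321]
ee_rot: [[-0.012, -0.001, -1.0], [1.0, -0.001, -0.012], [-0.001, -1.0, 0.001]]
wrist_force: [0.5, 0.1, -3.1]
gripper_width: 0.112
```

```bash
python3 -c "
from pl import *
done([0,0,0],[0,-3,0])
from h import *
zoom('scene',290,110,390,210,6,'s3.png',2);zoom('top',110,190,240,290,6,'t3.png',2)"
```

```text
t 3.8167 cmd [0.4531 0.2732 0.132 ] meas [0.4534 0.2727 0.1321] yaw 0.69 measyaw 0.69 F [ 0.5  0.1 -3.1] M [ 0.13 -0.19  0.02] g 0.112
```

View pics/s3.png

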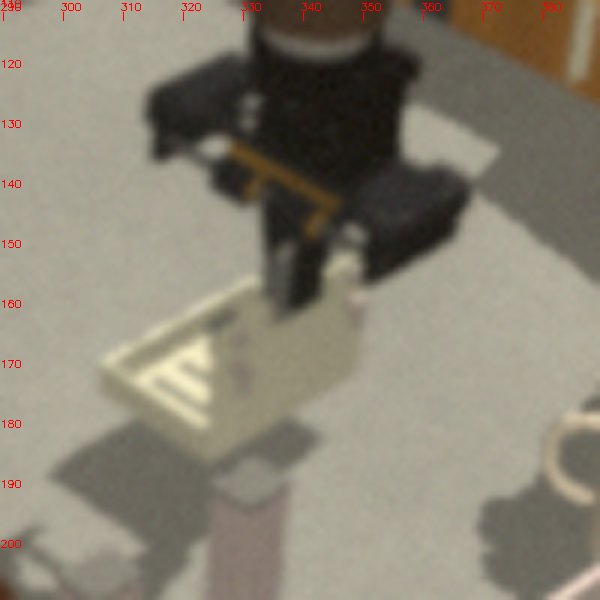

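View pics/t3.png

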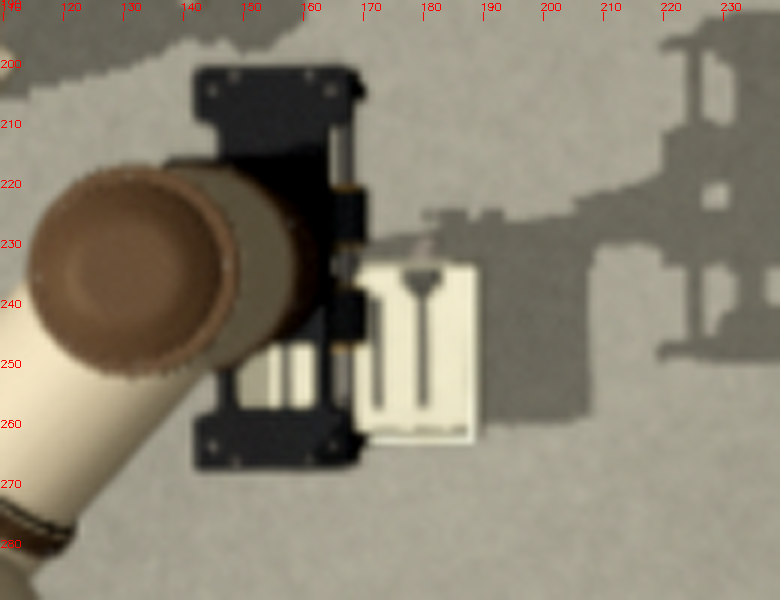

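```bash
python3 -c "
from h import *
from pl import *
import pickle
t=pickle.load(open('C0.pkl','rb'))['top']
for n,p in [('o1',(309,227)),('o2',(340,194)),('o3',(354.5,262)),('white',(346,228.7))]: print(n,onz(t,*p,.15).round(4))
print('train',onz(t,259,225,.075),onz(t,247,262,.04))
c=cap('top');G=c['image'].astype(float).mean(2)
z=.1321+.0063-.084
print(G[250,184:194]);print(G[258:268,180]); 
print(onz(c,188.7,250,z),onz(c,180,263,z),onz(c,188.7,263,z))
goto([.56,-.03,.237],0.6)
"
```

```text
o1 [ 0.4731 -0.1631  0.15  ]
o2 [ 0.5711 -0.256   0.15  ]
o3 [ 0.3693 -0.2973  0.15  ]
white [ 0.4678 -0.273   0.15  ]
train [ 0.48050204 -0.01246582  0.075     ] [0.36428556 0.02650019 0.04      ]
[190.66666667 190.33333333 190.33333333 191.33333333 189.33333333
 146.33333333 100.66666667  99.66666667 101.33333333 103.66666667]
[159.66666667 184.33333333 185.66666667 175.         149.66666667
 157.66666667 152.66666667 146.         146.33333333 146.        ]
[0.40313914 0.20814319 0.0544    ] [0.36272796 0.23497161 0.0544    ] [0.36261929 0.2078655  0.0544    ]
turn [0.     0.0015 0.    ] deg 0.09 shift cm [-30.45 -10.5  -10.32] rows>= 8.1
```

Call:
step_arm:
  moves:
    - [[0, 0, 0, 0, -2.0, 0, 0], [0, 0, 0, -1.5, -4.5, 0, 0], [0, 0, 0, -4.0, -7.0, 0, 0], [0, 0, 0, -7.0, -9.0, -0.5, 0], [0, 0, 0, -10.4, -10.5, -1.3, 0]]

```text
time_s: 4.48
tcp_pos: [0.4677, 0.1687, 0.2381]
ee_rot: [[-0.014, 0.001, -1.0], [1.0, 0.001, -0.014], [0.001, -1.0, -0.001]]
wrist_force: [1.0, 0.5, -3.2]
gripper_width: 0.11
```

Call:
step_arm:
  moves:
    - [[0, 0, 0, -3.5, 0, -1.5, 0], [0, 0, 0, -7.0, 0, -3.0, 0], [0, 0, 0, -10.5, 0, -4.5, 0], [0, 0, 0, -14.0, 0, -6.0, 0], [0, 0, 0, -17.0, 0, -7.5, 0]]

```text
time_s: 4.9
tcp_pos: [0.5447, -0.0023, 0.236]
ee_rot: [[-0.011, -0.001, -1.0], [1.0, -0.0, -0.011], [-0.0, -1.0, 0.001]]
wrist_force: [-0.3, 0.1, -3.1]
gripper_width: 0.116
```

Call:
step_arm:
  moves:
    - [[0, 0, 0, -2.0, 0, -1.0, 0], [0, 0, 0, -2.8, 0, -1.5, 0], [0, 0, 0, -3.1, 0, -1.5, 0], [0, 0, 0, -3.1, 0, -1.5, 0], [0, 0, 0, -3.1, 0, -1.5, 0]]

```text
time_s: 5.32
tcp_pos: [0.5596, -0.0302, 0.2362]
ee_rot: [[-0.013, -0.001, -1.0], [1.0, 0.0, -0.013], [0.0, -1.0, 0.001]]
wrist_force: [-0.0, -0.6, -2.6]
gripper_width: 0.114
```

```bash
python3 -c "
from pl import *
done([0,0,0],[-10.4,-10.5,-1.3]);done([0,0,0],[-17,0,-7.5]);done([0,0,0],[-3.1,0,-1.5])
from h import *
import pickle
c=zoom('top',205,130,325,230,6,'t4.png',4);d=zoom('scene',260,100,400,200,5,'s4.png',2);pickle.dump((c,d),open('C4.pkl','wb'))"
```

```text
t 5.3167 cmd [0.4674 0.1694 0.237 ] meas [ 0.5596 -0.0302  0.2362] yaw 0.69 measyaw 0.72 F [-0.  -0.6 -2.6] M [ 0.17 -0.13  0.02] g 0.114
t 5.3167 cmd [5.444e-01 3.000e-04 2.370e-01] meas [ 0.5596 -0.0302  0.2362] yaw 0.69 measyaw 0.72 F [-0.  -0.6 -2.6] M [ 0.17 -0.13  0.02] g 0.114
t 5.3167 cmd [ 0.5598 -0.0305  0.237 ] meas [ 0.5596 -0.0302  0.2362] yaw 0.69 measyaw 0.72 F [-0.  -0.6 -2.6] M [ 0.17 -0.13  0.02] g 0.114
```

View pics/t4.png

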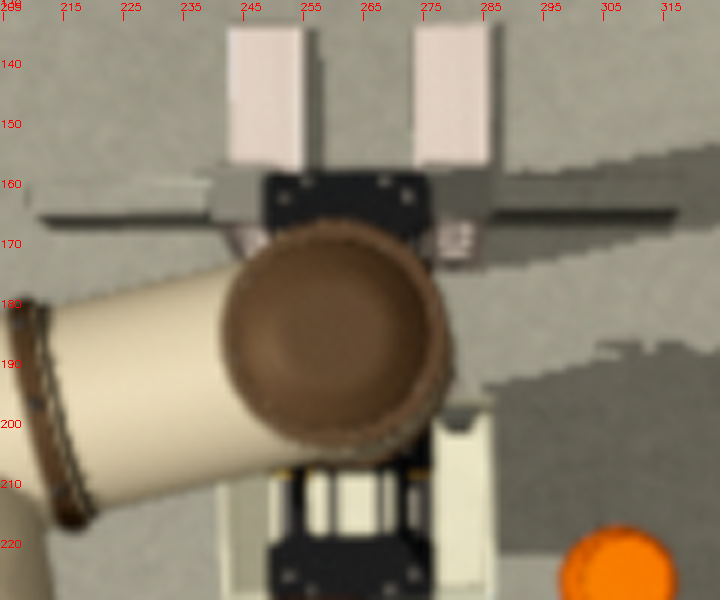

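View pics/s4.png

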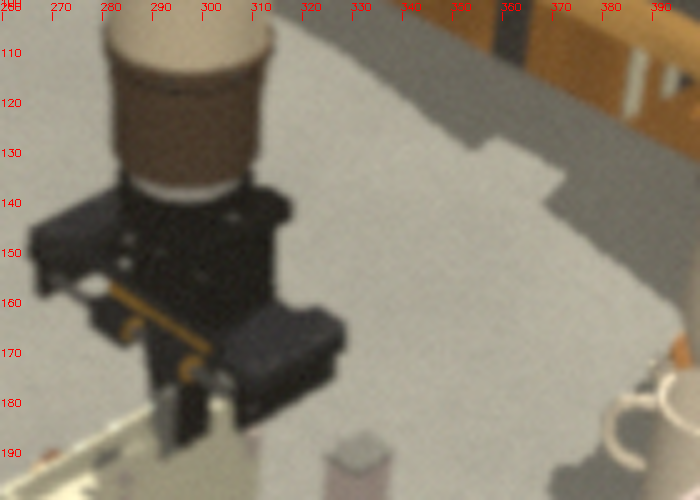

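Run:
```python
from h import *
import pickle
np.set_printoptions(precision=4,suppress=True,linewidth=150)
c,d=pickle.load(open('C4.pkl','rb')); G=c['image'].mean(2)
print(G[218:228,236:250].mean(0).round(0),G[218:228,280:294].mean(0).round(0))
for v in (214,218,222,226): print(v, [ (onz(c,u,v,.1585)).round(4) for u in (241.2,287.3)])
print(G[160:165,236:250].mean(0).round(0),G[160:165,274:294].mean(0).round(0))
C0=pickle.load(open('C0.pkl','rb'))['top'];g=C0['image'].mean(2)
print(g[160:165,236:256].mean(0).round(0))
```

```text
[144. 144. 143. 144. 145. 155. 171. 151. 137. 138. 139. 139. 137. 112.] [186. 186. 186. 185. 184. 178. 179. 152. 125. 121. 122. 122. 121. 122.]
214 [array([0.5118, 0.0376, 0.1585]), array([ 0.5115, -0.0985,  0.1585])]
218 [array([0.5   , 0.0376, 0.1585]), array([ 0.4997, -0.0985,  0.1585])]
222 [array([0.4882, 0.0376, 0.1585]), array([ 0.4879, -0.0985,  0.1585])]
226 [array([0.4764, 0.0375, 0.1585]), array([ 0.4761, -0.0984,  0.1585])]
[144. 145. 144. 133. 126. 126. 126. 125. 125. 125. 125. 123.  98.  66.] [55. 52. 64. 82. 89. 90. 90. 90. 90. 90. 90. 90. 91. 94. 97. 98. 99. 99. 99. 98.]
[143. 143. 142. 132. 125. 124. 124. 124. 124. 124. 124. 124. 124. 125. 129. 103. 110. 127. 126. 121.]
```

Call:
step_arm:
  moves:
    - [[0, 0, 0, 0, 0, -1.5, 0], [0, 0, 0, 0, 0, -3.0, 0], [0, 0, 0, 0, 0, -4.5, 0], [0, 0, 0, 0, 0, -5.7, 0], [0, 0, 0, 0, 0, -6.0, 0]]

```text
time_s: 6.03
tcp_pos: [0.6218, -0.0297, 0.2362]
ee_rot: [[-0.013, 0.001, -1.0], [1.0, -0.0, -0.013], [-0.0, -1.0, -0.001]]
wrist_force: [0.4, -0.5, -1.9]
gripper_width: 0.116
```

```bash
python3 -c "
from pl import *
done([0,0,0],[0,0,-6])
from h import *
import pickle
c=zoom('top',205,130,325,230,6,'t5.png',4);d=zoom('scene',260,150,380,250,6,'s5.png',3)"
```

```text
t 6.0333 cmd [ 0.6198 -0.0298  0.237 ] meas [ 0.6218 -0.0297  0.2362] yaw 0.69 measyaw 0.72 F [ 0.4 -0.5 -1.9] M [ 0.11  0.04 -0.01] g 0.116
```

View pics/t5.png

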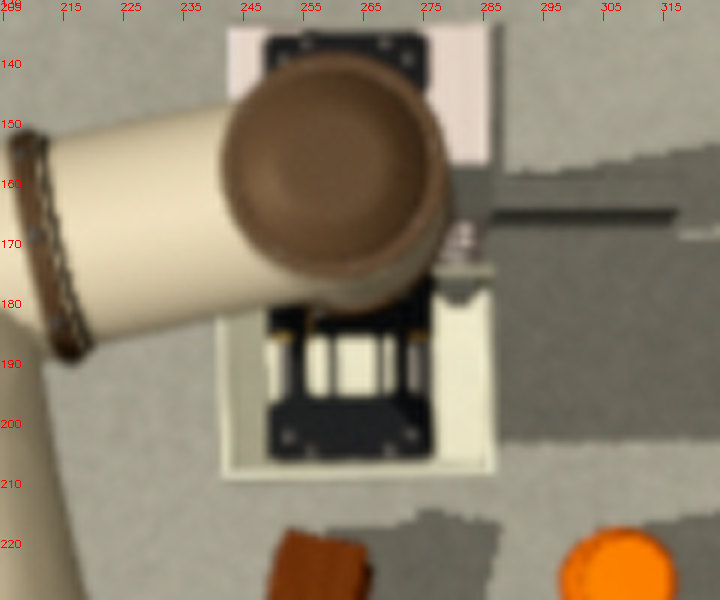

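View pics/s5.png

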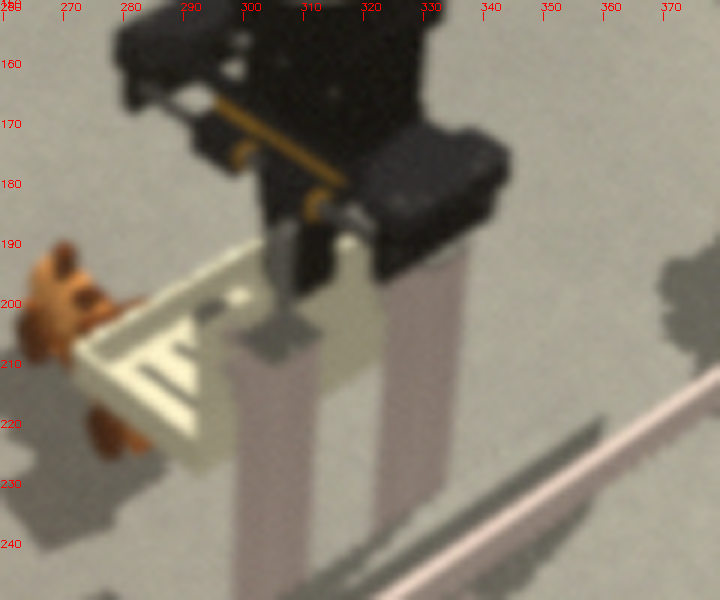

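Call:
step_arm:
  moves:
    - [[0, 0, 0, 0, 0, -0.3, 0], [0, 0, 0, 0, 0, -0.6, 0], [0, 0, 0, 0, 0, -0.9, 0], [0, 0, 0, 0, 0, -1.2, 0], [0, 0, 0, 0, 0, -1.4, 0]]

```text
time_s: 6.8
tcp_pos: [0.6347, -0.03, 0.2364]
ee_rot: [[-0.012, 0.0, -1.0], [1.0, 0.0, -0.012], [0.0, -1.0, -0.0]]
wrist_force: [0.1, -0.2, -3.0]
gripper_width: 0.113
```

```bash
python3 -c "
from pl import *
done([0,0,0],[0,0,-1.4])"
```

```text
t 6.8 cmd [ 0.6338 -0.0296  0.237 ] meas [ 0.6347 -0.03    0.2364] yaw 0.69 measyaw 0.69 F [ 0.1 -0.2 -3. ] M [ 0.05 -0.14  0.01] g 0.113
```

Call:
step_arm:
  moves:
    - [[0, 0, 0, 0, 0, -0.1, 0], [0, 0, 0, 0, 0, -0.2, 0], [0, 0, 0, 0, 0, -0.3, 0], [0, 0, 0, 0, 0, -0.4, 0], [0, 0, 0, 0, 0, -0.5, 0]]

```text
time_s: 7.22
tcp_pos: [0.6381, -0.03, 0.2363]
ee_rot: [[-0.012, -0.003, -1.0], [1.0, -0.0, -0.012], [-0.0, -1.0, 0.003]]
wrist_force: [-3.7, 0.4, -2.0]
gripper_width: 0.109
```

```bash
python3 -c "
from pl import *
done([0,0,0],[0,0,-.5])"
```

```text
t 7.2167 cmd [ 0.6388 -0.0295  0.237 ] meas [ 0.6381 -0.03    0.2363] yaw 0.69 measyaw 0.68 F [-3.7  0.4 -2. ] M [ 0.25  1.13 -0.03] g 0.109
```

Call:
step_arm:
  moves:
    - [[0, 0, 0, 0, 0, -0.1, 0], [0, 0, 0, 0, 0, -0.2, 0], [0, 0, 0, 0, 0, -0.3, 0], [0, 0, 0, 0, 0, -0.3, 0], [0, 0, 0, 0, 0, -0.3, 0]]

```text
time_s: 7.63
tcp_pos: [0.6403, -0.03, 0.2363]
ee_rot: [[-0.012, -0.005, -1.0], [1.0, -0.0, -0.012], [-0.0, -1.0, 0.005]]
wrist_force: [-6.7, 1.2, -0.8]
gripper_width: 0.111
```

```bash
python3 -c "
from pl import *
done([0,0,0],[0,0,-.3])
from h import *
zoom('top',205,130,325,230,6,'t6.png',4);d=zoom('scene',260,150,380,250,6,'s6.png',3)"
```

```text
t 7.6333 cmd [ 0.6418 -0.0295  0.237 ] meas [ 0.6403 -0.03    0.2363] yaw 0.69 measyaw 0.68 F [-6.7  1.2 -0.8] M [ 0.39  1.93 -0.03] g 0.111
```

View pics/t6.png

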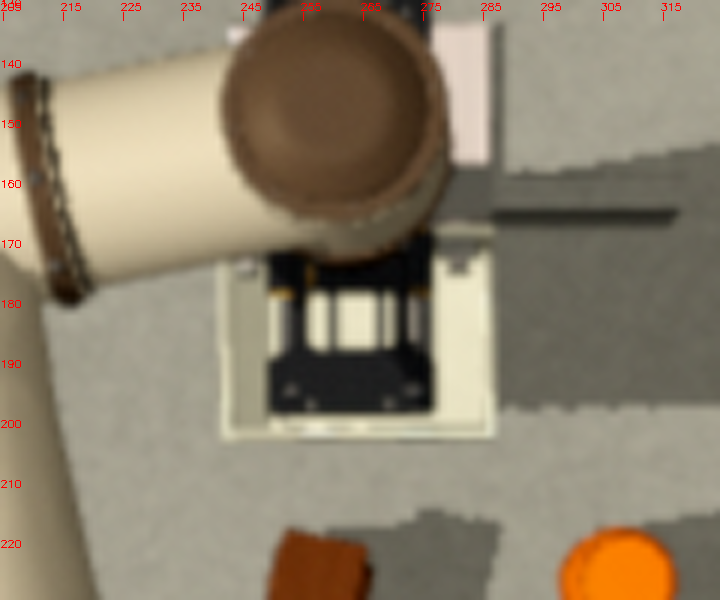

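View pics/s6.png

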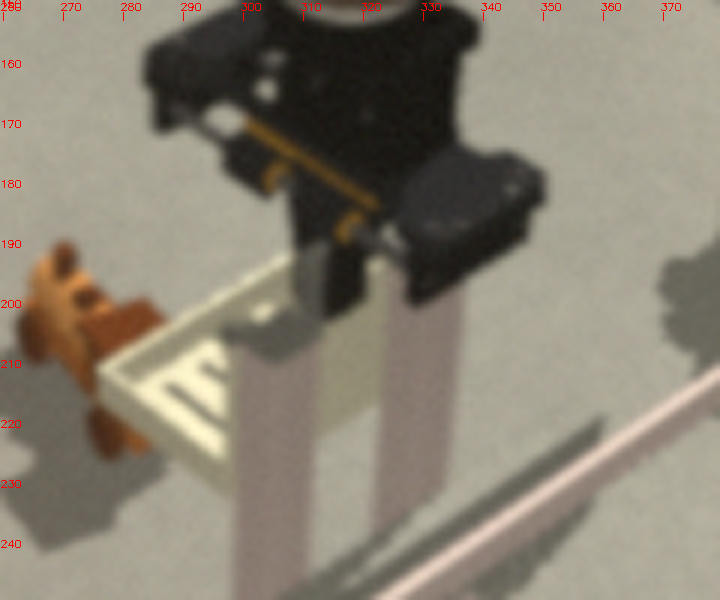

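Call:
step_arm:
  moves:
    - [[0, 0, 0, 0, 0, -0.1, 0], [0, 0, 0, 0, 0, -0.2, 0], [0, 0, 0, 0, 0, -0.3, 0], [0, 0, 0, 0, 0, -0.4, 0], [0, 0, 0, 0, 0, -0.5, 0]]

```text
time_s: 8.4
tcp_pos: [0.6436, -0.03, 0.2362]
ee_rot: [[-0.012, -0.009, -1.0], [1.0, -0.0, -0.012], [-0.0, -1.0, 0.009]]
wrist_force: [-12.1, 1.0, 0.1]
gripper_width: 0.111
```

```bash
python3 -c "
from pl import *
done([0,0,0],[0,0,-.5])"
```

```text
t 8.4 cmd [ 0.6468 -0.0295  0.237 ] meas [ 0.6436 -0.03    0.2362] yaw 0.69 measyaw 0.67 F [-12.1   1.    0.1] M [ 0.57  3.53 -0.1 ] g 0.111
```

Call:
step_arm:
  moves:
    - [[0, 0, 0, 0, 0, -0.2, 0], [0, 0, 0, 0, 0.2, -0.2, 0], [0, 0, 0, 0, 0.4, -0.2, 0], [0, 0, 0, 0, 0.6, -0.2, 0], [0, 0, 0, 0, 0.8, -0.2, 0]]

```text
time_s: 8.82
tcp_pos: [0.6438, -0.0309, 0.2283]
ee_rot: [[-0.011, -0.013, -1.0], [1.0, -0.002, -0.011], [-0.002, -1.0, 0.014]]
wrist_force: [-14.7, -0.3, 2.8]
gripper_width: 0.113
```

```bash
python3 -c "
from pl import *
done([0,0,0],[0,0.8,-.2])"
```

```text
t 8.8167 cmd [ 0.6488 -0.0294  0.229 ] meas [ 0.6438 -0.0309  0.2283] yaw 0.69 measyaw 0.63 F [-14.7  -0.3   2.8] M [ 0.1   4.3  -0.16] g 0.113
```

Call:
step_arm:
  moves:
    - [[0, 0, 0, 0, 0.2, 0, 0], [0, 0, 0, 0, 0.4, 0, 0], [0, 0, 0, 0, 0.6, 0, 0], [0, 0, 0, 0, 0.7, 0, 0], [0, 0, 0, 0, 0.8, 0, 0]]

```text
time_s: 9.23
tcp_pos: [0.6438, -0.031, 0.2202]
ee_rot: [[-0.011, -0.014, -1.0], [1.0, -0.002, -0.011], [-0.002, -1.0, 0.014]]
wrist_force: [-14.6, 0.7, 4.1]
gripper_width: 0.117
```

```bash
python3 -c "
from pl import *
done([0,0,0],[0,0.8,0])
from h import *
zoom('top',205,130,325,230,6,'t7.png',4);d=zoom('scene',260,150,380,250,6,'s7.png',3)"
```

```text
t 9.2333 cmd [ 0.6488 -0.0294  0.221 ] meas [ 0.6438 -0.031   0.2202] yaw 0.69 measyaw 0.62 F [-14.6   0.7   4.1] M [ 0.05  4.26 -0.16] g 0.117
```

View pics/s7.png

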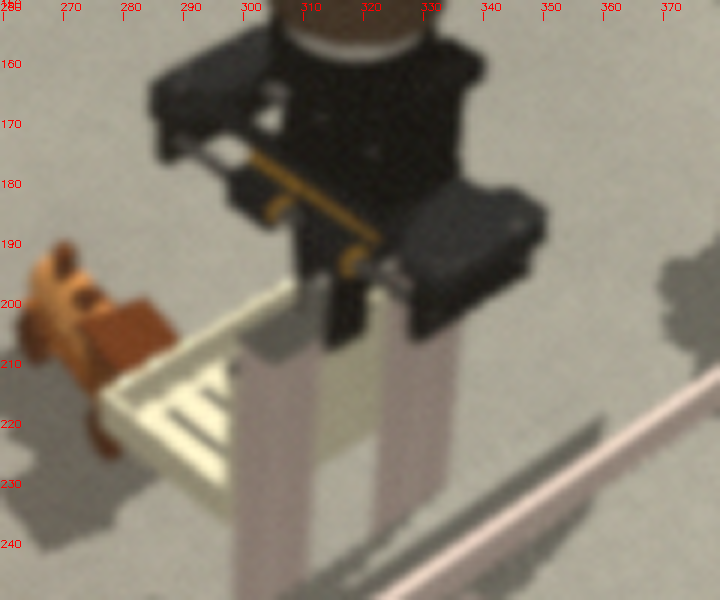

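View pics/t7.png

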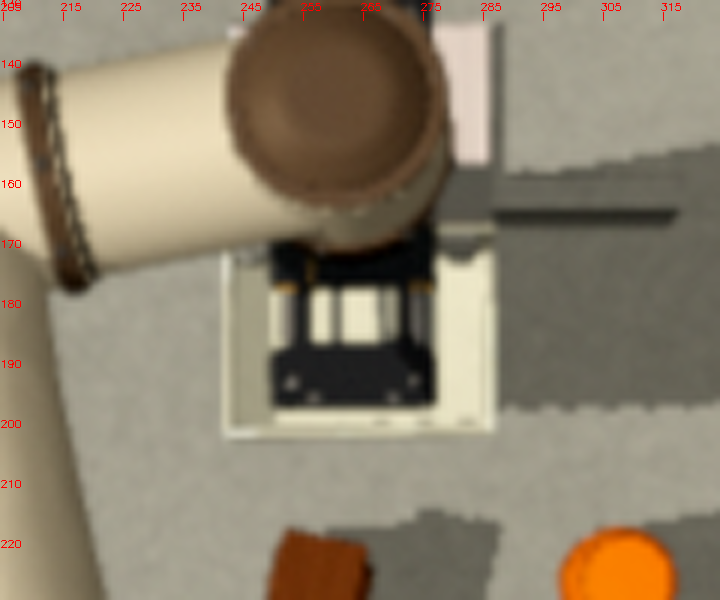

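Call:
step_arm:
  moves:
    - [[0, 0, 0, 0, 0.1, 0, 0], [0, 0, 0, 0, 0.2, 0, 0], [0, 0, 0, 0, 0.3, 0, 0], [0, 0, 0, 0, 0.4, 0, 0], [0, 0, 0, 0, 0.5, 0, 0]]

```text
time_s: 10.0
tcp_pos: [0.6438, -0.0311, 0.2195]
ee_rot: [[-0.012, -0.011, -1.0], [1.0, -0.003, -0.012], [-0.003, -1.0, 0.011]]
wrist_force: [-20.8, 3.0, 20.2]
gripper_width: 0.114
```

```bash
python3 -c "
from pl import *
done([0,0,0],[0,0.5,0])"
```

```text
t 10.0 cmd [ 0.6488 -0.0294  0.216 ] meas [ 0.6438 -0.0311  0.2195] yaw 0.69 measyaw 0.68 F [-20.8   3.   20.2] M [ 0.91  6.35 -0.21] g 0.114
```

Call:
step_arm:
  moves:
    - [[0, 0, 0, 0, 0.2, 0.1, 0], [0, 0, 0, 0, 0.2, 0.2, 0], [0, 0, 0, 0, 0, 0.4, 0], [0, 0, 0, 0, -0.2, 0.5, 0], [0, 0, 0, 0, -0.3, 0.5, 0]]

```text
time_s: 10.42
tcp_pos: [0.6436, -0.0307, 0.2197]
ee_rot: [[-0.011, -0.0, -1.0], [1.0, -0.001, -0.011], [-0.001, -1.0, 0.0]]
wrist_force: [-3.8, -2.4, -1.3]
gripper_width: 0.114
```

```bash
python3 -c "
from pl import *
done([0,0,0],[0,-0.3,.5])"
```

```text
t 10.4167 cmd [ 0.6438 -0.0295  0.219 ] meas [ 0.6436 -0.0307  0.2197] yaw 0.69 measyaw 0.65 F [-3.8 -2.4 -1.3] M [-0.57  1.22 -0.19] g 0.114
```

Call:
step_arm:
  moves:
    - [[0, 0, 0, 0, -0.1, 0, 0], [0, 0, 0, 0, -0.2, 0, 0], [0, 0, 0, 0, -0.3, 0, 0], [0, 0, 0, 0, -0.4, 0, 0], [0, 0, 0, 0, -0.4, 0, 0]]

```text
time_s: 10.83
tcp_pos: [0.6436, -0.0296, 0.2214]
ee_rot: [[-0.012, -0.003, -1.0], [1.0, 0.0, -0.012], [0.001, -1.0, 0.003]]
wrist_force: [-4.3, 0.4, -4.4]
gripper_width: 0.117
```

```bash
python3 -c "
from pl import *
done([0,0,0],[0,-0.4,0])"
```

```text
t 10.8333 cmd [ 0.6438 -0.0295  0.223 ] meas [ 0.6436 -0.0296  0.2214] yaw 0.69 measyaw 0.67 F [-4.3  0.4 -4.4] M [-0.03  1.22 -0.2 ] g 0.117
```

Call:
step_arm:
  moves:
    - [[0, 0, 0, 0, -0.1, 0, 0], [0, 0, 0, 0, -0.2, 0, 0], [0, 0, 0, 0, -0.2, 0, 0], [0, 0, 0, 0, -0.2, 0, 0], [0, 0, 0, 0, -0.2, 0, 0]]

```text
time_s: 11.25
tcp_pos: [0.6436, -0.0295, 0.222]
ee_rot: [[-0.012, -0.003, -1.0], [1.0, 0.001, -0.012], [0.001, -1.0, 0.003]]
wrist_force: [0.3, -0.6, -19.2]
gripper_width: 0.114
```

```bash
python3 -c "
from pl import *
done([0,0,0],[0,-0.2,0])"
```

```text
t 11.25 cmd [ 0.6438 -0.0295  0.225 ] meas [ 0.6436 -0.0295  0.222 ] yaw 0.69 measyaw 0.66 F [  0.3  -0.6 -19.2] M [-0.1   0.13 -0.12] g 0.114
```

Pulling up reads 19 N with almost no roll moment, so both locks hold. Pressing the ledge back down, then releasing.

Call:
step_arm:
  moves:
    - [[0, 0, 0, 0, 0.3, 0, 0], [0, 0, 0, 0, 0.6, 0, 0], [0, 0, 0, 0, 0.8, -0.1, 0], [0, 0, 0, 0, 0.8, -0.1, 0], [0, 0, 0, 0, 0.6, 0, 0]]

```text
time_s: 11.67
tcp_pos: [0.6436, -0.0302, 0.221]
ee_rot: [[-0.012, 0.0, -1.0], [1.0, -0.001, -0.012], [-0.001, -1.0, -0.0]]
wrist_force: [-5.7, -0.5, -6.1]
gripper_width: 0.108
```

```bash
python3 -c "
from pl import *
done([0,0,0],[0,0.6,0])"
```

```text
t 11.6667 cmd [ 0.6438 -0.0295  0.219 ] meas [ 0.6436 -0.0302  0.221 ] yaw 0.69 measyaw 0.71 F [-5.7 -0.5 -6.1] M [ 0.11  1.49 -0.26] g 0.108
```

Call:
step_arm:
  moves:
    - [[0, 0, 0, 0, 0, 0, 0], [0, 0, 0, 0, 0, 0, 10], [0, 0, 0, 0, 0, 0, 25], [0, 0, 0, 0, 0, 0, 40], [0, 0, 0, 0, 0, 0, 40]]

```text
time_s: 12.08
tcp_pos: [0.6475, -0.03, 0.2231]
ee_rot: [[-0.014, 0.011, -1.0], [1.0, -0.001, -0.014], [-0.001, -1.0, -0.011]]
wrist_force: [-0.4, 0.2, 0.4]
gripper_width: 0.261
```

```bash
python3 -c "
from pl import *
done([0,0,0],[0,0,0])"
```

```text
t 12.0833 cmd [ 0.6438 -0.0295  0.219 ] meas [ 0.6475 -0.03    0.2231] yaw 0.69 measyaw 0.79 F [-0.4  0.2  0.4] M [ 0.06 -0.03 -0.04] g 0.261
```

Call:
step_arm:
  moves:
    - [[0, 0, 0, 0, 0, 0, 50], [0, 0, 0, 0, 0, 0, 50], [0, 0, 0, 0, 0, 0, 50], [0, 0, 0, 0, 0, 0, 50], [0, 0, 0, 0, 0, 0, 50]]

```text
time_s: 12.5
tcp_pos: [0.6446, -0.0299, 0.2188]
ee_rot: [[-0.012, 0.001, -1.0], [1.0, -0.0, -0.012], [-0.0, -1.0, -0.001]]
wrist_force: [-0.3, -0.8, -0.9]
gripper_width: 0.488
```

```bash
python3 -c "
from pl import *
done([0,0,0],[0,0,0])
from h import *
zoom('top',205,130,325,230,6,'t8.png',4);d=zoom('scene',260,150,380,250,6,'s8.png',3)"
```

```text
t 12.5 cmd [ 0.6438 -0.0295  0.219 ] meas [ 0.6446 -0.0299  0.2188] yaw 0.69 measyaw 0.7 F [-0.3 -0.8 -0.9] M [ 0.13 -0.    0.04] g 0.488
```

View pics/s8.png

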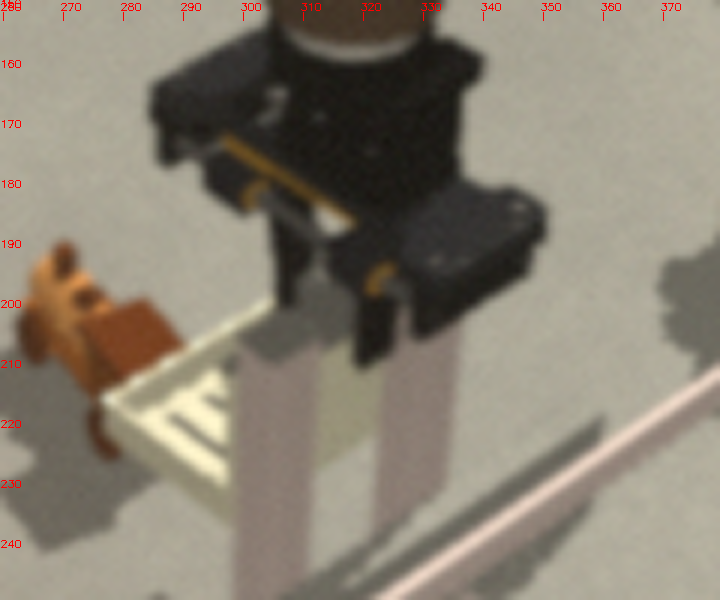

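Call:
step_arm:
  moves:
    - [[0, 0, 0, 0, -1.5, 0, 50], [0, 0, 0, 0, -4.0, 0, 50], [0, 0, 0, 0, -7.0, 0, 60], [0, 0, 0, 0, -9.5, 0, 60], [0, 0, 0, 0, -10.0, 0, 65]]

```text
time_s: 13.27
tcp_pos: [0.6461, -0.0302, 0.3245]
ee_rot: [[-0.012, 0.01, -1.0], [1.0, -0.0, -0.012], [-0.0, -1.0, -0.01]]
wrist_force: [0.6, -0.4, 2.2]
gripper_width: 0.612
```

```bash
python3 -c "
from pl import *
done([0,0,0],[0,-10,0]);goto([.468,-.273,.23],-89.4)"
```

```text
t 13.2667 cmd [ 0.6438 -0.0295  0.319 ] meas [ 0.6461 -0.0302  0.3245] yaw 0.69 measyaw 0.71 F [ 0.6 -0.4  2.2] M [ 0.06 -0.17  0.01] g 0.612
turn [0.     1.5723 0.    ] deg 90.09 shift cm [-24.14   8.9   17.87] rows>= 12.6
```

Call:
step_arm:
  moves:
    - [[0, 0.12, 0, -1.5, 0, 1.3, 65], [0, 0.24, 0, -3.5, 0, 2.6, 65], [0, 0.36, 0, -5.5, 0.3, 4.0, 65], [0, 0.48, 0, -7.5, 0.7, 5.5, 65], [0, 0.6, 0, -9.5, 1.0, 7.0, 65]]

```text
time_s: 13.68
tcp_pos: [0.5744, -0.1264, 0.3078]
ee_rot: [[0.559, -0.001, -0.829], [0.829, 0.0, 0.559], [-0.0, -1.0, 0.001]]
wrist_force: [0.1, -0.1, -0.7]
gripper_width: 0.648
```

```bash
python3 -c "
from pl import *
done([0,.6,0],[-9.5,1,7]);goto([.468,-.273,.23],-89.4)"
```

```text
t 13.6833 cmd [ 0.5749 -0.1253  0.309 ] meas [ 0.5744 -0.1264  0.3078] yaw -33.69 measyaw -34.01 F [ 0.1 -0.1 -0.7] M [ 0.05 -0.13 -0.01] g 0.648
turn [0.     0.9723 0.    ] deg 55.71 shift cm [-18.22   7.9    0.7 ] rows>= 7.8
```

Call:
step_arm:
  moves:
    - [[0, 0.12, 0, -2.6, 0.8, 0.1, 68], [0, 0.24, 0, -5.2, 1.6, 0.2, 68], [0, 0.36, 0, -7.8, 2.4, 0.3, 68], [0, 0.48, 0, -10.4, 3.2, 0.4, 68], [0, 0.6, 0, -13.0, 4.0, 0.5, 68]]

```text
time_s: 14.1
tcp_pos: [0.498, -0.2319, 0.2679]
ee_rot: [[0.93, -0.0, -0.368], [0.368, 0.0, 0.93], [-0.0, -1.0, 0.0]]
wrist_force: [1.6, -0.1, 0.4]
gripper_width: 0.682
```

```bash
python3 -c "
from pl import *
done([0,.6,0],[-13,4,.5]);goto([.468,-.273,.23],-89.4)
from h import *
import pickle
c=zoom('top',205,130,325,230,6,'t9.png',4);d=zoom('scene',250,150,350,250,6,'s9.png',4);pickle.dump((c,d),open('C9.pkl','wb'))"
```

```text
t 14.1 cmd [ 0.4986 -0.2307  0.269 ] meas [ 0.498  -0.2319  0.2679] yaw -68.07 measyaw -68.4 F [ 1.6 -0.1  0.4] M [ 0.05 -0.14  0.01] g 0.682
turn [0.     0.3723 0.    ] deg 21.33 shift cm [-4.42  3.9  -2.78] rows>= 3.0
```

View pics/t9.png

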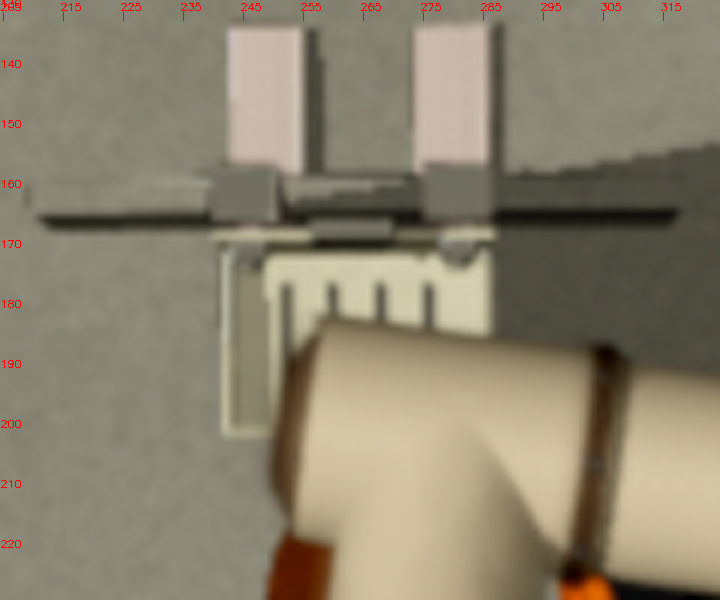

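View pics/s9.png

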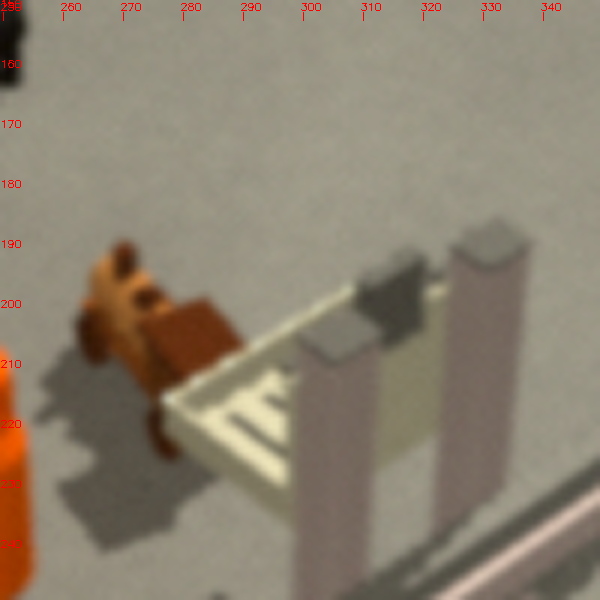

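```bash
python3 -c "
from h import *
import pickle
c,d=pickle.load(open('C9.pkl','rb'))
print('tab top',onz(c,263.2,167.8,.25)); 
print('lip front',onz(c,245,130+436/6-.5,.226-.084), 'left',onz(c,205+221/6-.5,185,.142),'right',onz(c,205+493/6-.5,180,.142))
print('flange ends',onz(c,205+210/6-.5,169,.213),onz(c,205+495/6-.5,169,.213))
print('scene lip corner pred (front right, z .142)',proj(d,[.643-.093,-.03-.067,.142]),'tab bk top R', proj(d,[.648,-.05,.25]),proj(d,[.648,-.01,.25]))
print('obs lip corner',250+165/6-.5,150+400/6-.5)
"
```

```text
tab top [ 0.63759039 -0.02942089  0.25      ]
lip front [0.54775676 0.02732748 0.142     ] left [0.59920954 0.0383252  0.142     ] right [ 0.61404119 -0.09734859  0.142     ]
flange ends [0.63874309 0.03917267 0.213     ] [ 0.63860074 -0.09678994  0.213     ]
scene lip corner pred (front right, z .142) [276.69061413 214.66158251] tab bk top R [311.79044496 196.67607473] [321.98048981 190.64987724]
obs lip corner 277.0 216.16666666666669
```

```bash
python3 -c "
from h import *
import pickle
C=pickle.load(open('C0.pkl','rb'))
a=onz(C['scene'],213.2,226.2,.15);b=onz(C['top'],345.7,228.6,.15);print(a,b)
im=C['top']['image'];m=(im.min(2)>170)
ys,xs=np.nonzero(m[215:243,330:362]);print(xs.mean()+330,ys.mean()+215,len(xs),onz(C['top'],xs.mean()+330,ys.mean()+215,.15))
"
```

```text
[ 0.47238549 -0.27430323  0.15      ] [ 0.46809887 -0.27207503  0.15      ]
345.8346456692913 228.16535433070865 127 [ 0.46938769 -0.27248669  0.15      ]
```

Call:
step_arm:
  moves:
    - [[0, 0.12, 0, -1.4, 1.0, -0.9, 68], [0, 0.24, 0, -2.8, 2.0, -1.8, 68], [0, 0.36, 0, -4.2, 3.0, -2.7, 68], [0, 0.372, 0, -4.4, 3.9, -2.8, 68], [0, 0.372, 0, -4.4, 3.9, -2.8, 68]]

```text
time_s: 14.92
tcp_pos: [0.4679, -0.2731, 0.2277]
ee_rot: [[1.0, -0.003, -0.012], [0.012, 0.002, 1.0], [-0.003, -1.0, 0.002]]
wrist_force: [0.2, 0.0, -0.6]
gripper_width: 0.684
```

```bash
python3 -c "
from pl import *
done([0,.372,0],[-4.4,3.9,-2.8]);goto([.468,-.273,.125],-89.4)
from h import *
zoom('scene',160,150,280,250,6,'s10.png',2)"
```

```text
t 14.9167 cmd [ 0.4683 -0.2731  0.23  ] meas [ 0.4679 -0.2731  0.2277] yaw -89.38 measyaw -89.32 F [ 0.2  0.  -0.6] M [ 0.01 -0.15  0.03] g 0.684
turn [0.     0.0003 0.    ] deg 0.02 shift cm [-3.00e-02  1.05e+01  1.00e-02] rows>= 2.5
```

View pics/s10.png

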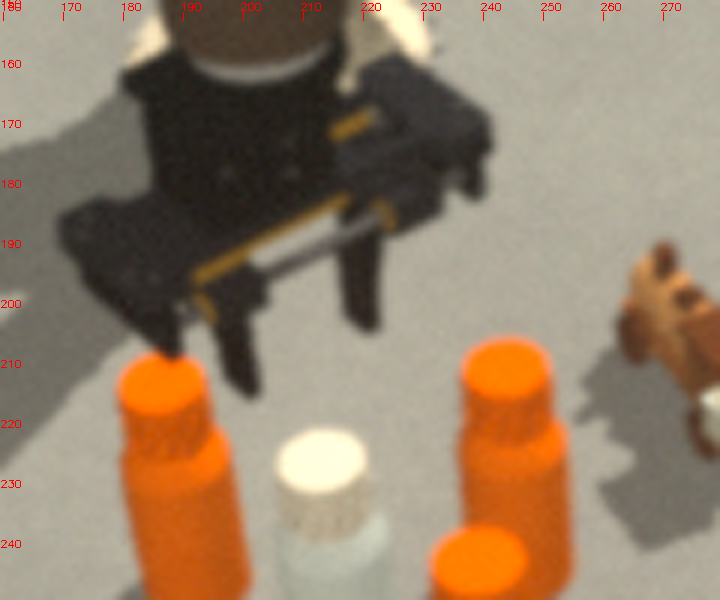

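Call:
step_arm:
  moves:
    - [[0, 0, 0, 0.15, 3.0, 0, 68], [0, 0, 0, 0.15, 6.0, 0, 68], [0, 0, 0, 0.15, 8.5, 0, 68], [0, 0, 0, 0.15, 10.0, 0, 68], [0, 0, 0, 0.15, 10.4, 0, 68]]

```text
time_s: 15.43
tcp_pos: [0.4698, -0.2724, 0.1233]
ee_rot: [[1.0, -0.004, -0.013], [0.013, 0.001, 1.0], [-0.004, -1.0, 0.001]]
wrist_force: [-0.0, -0.2, -0.2]
gripper_width: 0.679
```

```bash
python3 -c "
from pl import *
done([0,0,0],[.15,10.4,0])
from h import *
zoom('scene',160,150,280,250,6,'s11.png',2)"
```

```text
t 15.4333 cmd [ 0.4698 -0.2731  0.126 ] meas [ 0.4698 -0.2724  0.1233] yaw -89.38 measyaw -89.24 F [-0.  -0.2 -0.2] M [ 0.03 -0.18  0.02] g 0.679
```

View pics/s11.png

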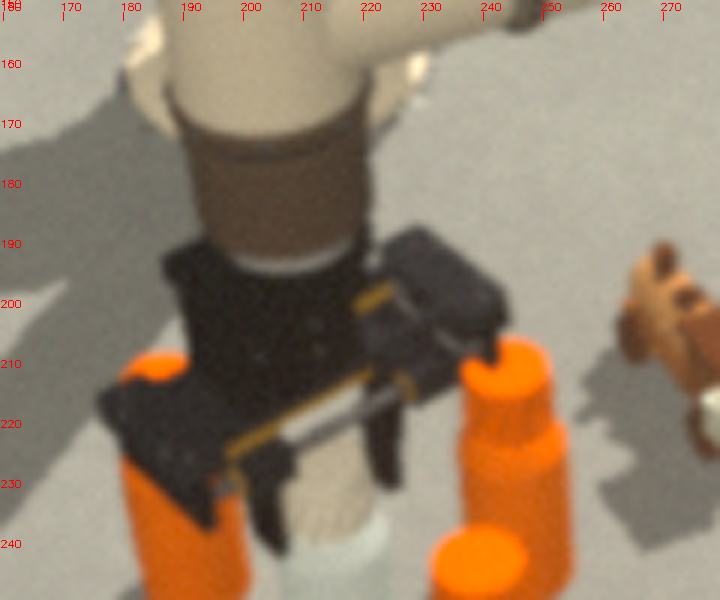

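The fingers flank the white cap at scene (214,230). Closing.

Call:
step_arm:
  moves:
    - [[0, 0, 0, 0, 0, 0, 55], [0, 0, 0, 0, 0, 0, 45], [0, 0, 0, 0, 0, 0, 35], [0, 0, 0, 0, 0, 0, 20], [0, 0, 0, 0, 0, 0, 20]]

```text
time_s: 15.95
tcp_pos: [0.4711, -0.2737, 0.1269]
ee_rot: [[1.0, 0.003, -0.011], [0.011, -0.001, 1.0], [0.003, -1.0, -0.001]]
wrist_force: [-0.0, 1.8, 4.3]
gripper_width: 0.496
```

Call:
step_arm:
  moves:
    - [[0, 0, 0, 0, 0, 0, 20], [0, 0, 0, 0, 0, 0, 20], [0, 0, 0, 0, -0.5, 0, 20], [0, 0, 0, 0, -1.0, 0, 20], [0, 0, 0, 0, -2.0, 0, 20]]

```text
time_s: 16.37
tcp_pos: [0.4687, -0.273, 0.1442]
ee_rot: [[1.0, -0.004, -0.01], [0.01, 0.002, 1.0], [-0.004, -1.0, 0.002]]
wrist_force: [-1.5, -1.1, -2.5]
gripper_width: 0.502
```

```bash
python3 -c "
from pl import *
done([0,0,0],[0,-2,0]);goto([.597,-.0295,.30],-89.4)
from h import *
zoom('scene',160,150,280,280,4,'s12.png',2)"
```

```text
t 16.3667 cmd [ 0.4698 -0.2731  0.146 ] meas [ 0.4687 -0.273   0.1442] yaw -89.38 measyaw -89.42 F [-1.5 -1.1 -2.5] M [ 0.06 -0.13  0.03] g 0.502
turn [0.     0.0003 0.    ] deg 0.02 shift cm [ 12.98 -15.4   24.22] rows>= 7.6
```

View pics/s12.png

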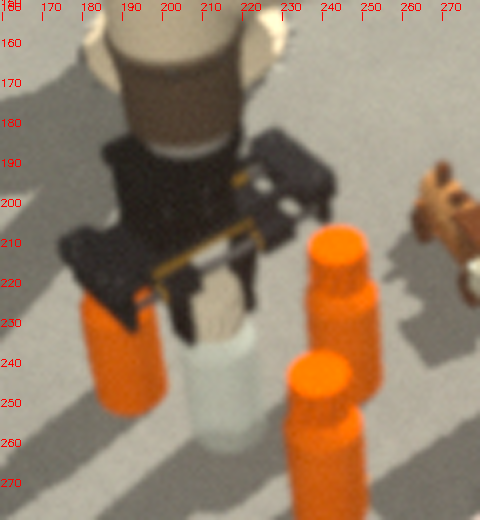

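Call:
step_arm:
  moves:
    - [[0, 0, 0, 0, -2.5, 0, 20], [0, 0, 0, 0, -5.5, 0, 20], [0, 0, 0, 0, -9.0, 0, 20], [0, 0, 0, 0, -12.5, 0, 20], [0, 0, 0, 0, -15.0, 0, 20]]

```text
time_s: 16.88
tcp_pos: [0.4706, -0.2739, 0.2988]
ee_rot: [[1.0, 0.003, -0.011], [0.011, -0.002, 1.0], [0.003, -1.0, -0.002]]
wrist_force: [1.1, 0.4, -3.0]
gripper_width: 0.502
```

Call:
step_arm:
  moves:
    - [[0, 0, 0, 1.0, -0.3, 1.5, 20], [0, 0, 0, 2.5, -0.5, 4.5, 20], [0, 0, 0, 4.3, -0.5, 7.8, 20], [0, 0, 0, 6.1, -0.5, 11.2, 20], [0, 0, 0, 7.9, -0.5, 14.6, 20]]

```text
time_s: 17.3
tcp_pos: [0.5477, -0.1253, 0.3003]
ee_rot: [[1.0, -0.0, -0.01], [0.01, 0.0, 1.0], [-0.0, -1.0, 0.001]]
wrist_force: [1.1, -1.3, -3.6]
gripper_width: 0.498
```

```bash
python3 -c "
from pl import *
done([0,0,0],[0,-15,0]);done([0,0,0],[7.9,-.5,14.6]);goto([.597,-.0295,.30],-89.4)"
```

```text
t 17.3 cmd [ 0.4698 -0.2731  0.296 ] meas [ 0.5477 -0.1253  0.3003] yaw -89.38 measyaw -89.44 F [ 1.1 -1.3 -3.6] M [-0.05 -0.3  -0.03] g 0.498
t 17.3 cmd [ 0.5472 -0.1263  0.301 ] meas [ 0.5477 -0.1253  0.3003] yaw -89.38 measyaw -89.44 F [ 1.1 -1.3 -3.6] M [-0.05 -0.3  -0.03] g 0.498
turn [0.     0.0003 0.    ] deg 0.02 shift cm [5.08 0.1  9.62] rows>= 2.6
```

Call:
step_arm:
  moves:
    - [[0, 0, 0, 1.7, 0, 3.2, 20], [0, 0, 0, 3.3, 0, 6.2, 20], [0, 0, 0, 4.5, 0.1, 8.4, 20], [0, 0, 0, 5.0, 0.1, 9.4, 20], [0, 0, 0, 5.1, 0.1, 9.6, 20]]

```text
time_s: 17.72
tcp_pos: [0.5982, -0.0281, 0.2984]
ee_rot: [[1.0, -0.002, -0.013], [0.013, 0.0, 1.0], [-0.002, -1.0, 0.0]]
wrist_force: [0.4, -1.1, -3.2]
gripper_width: 0.496
```

```bash
python3 -c "
from pl import *
done([0,0,0],[5.1,.1,9.6]);goto([.597,-.0295,.248],-89.4)
from h import *
zoom('scene',240,110,360,250,4,'s13.png',2);zoom('top',205,130,325,230,6,'t13.png',2)"
```

```text
t 17.7167 cmd [ 0.5972 -0.0297  0.3   ] meas [ 0.5982 -0.0281  0.2984] yaw -89.38 measyaw -89.24 F [ 0.4 -1.1 -3.2] M [-0.05 -0.17 -0.01] g 0.496
turn [0.     0.0003 0.    ] deg 0.02 shift cm [-0.02  5.2   0.02] rows>= 1.2
```

View pics/s13.png

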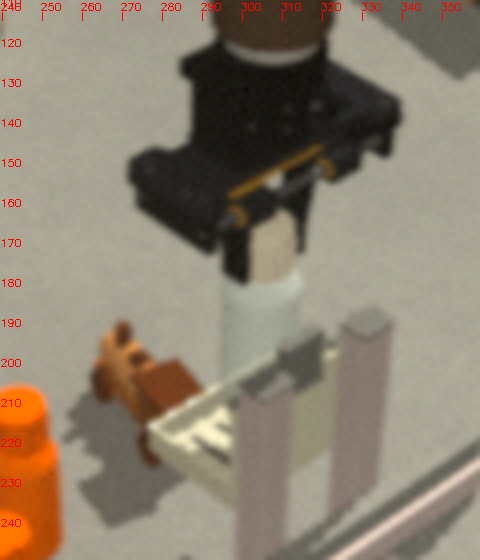

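View pics/t13.png

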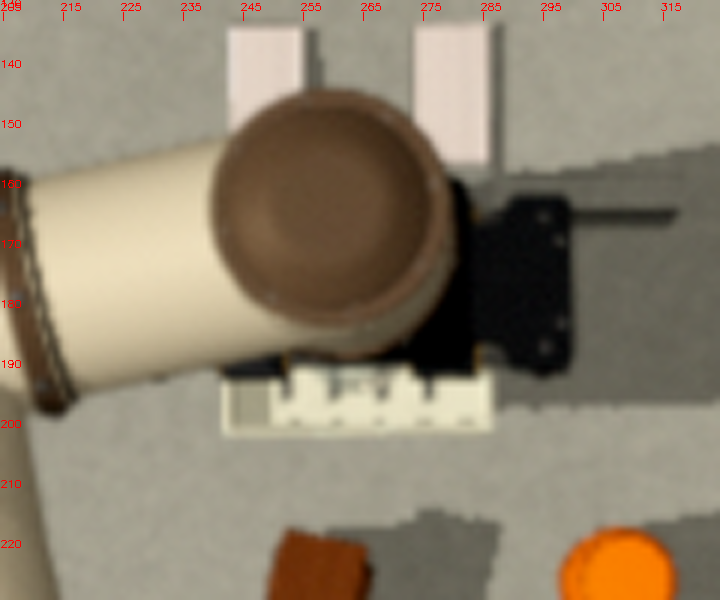

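Call:
step_arm:
  moves:
    - [[0, 0, 0, 0, 1.2, 0, 20], [0, 0, 0, 0, 2.5, 0, 20], [0, 0, 0, 0, 3.6, 0, 20], [0, 0, 0, 0, 4.3, 0, 20], [0, 0, 0, 0, 4.6, 0, 20]]

```text
time_s: 18.33
tcp_pos: [0.5967, -0.031, 0.2522]
ee_rot: [[1.0, -0.002, -0.01], [0.01, -0.0, 1.0], [-0.002, -1.0, -0.0]]
wrist_force: [0.1, 0.7, -2.1]
gripper_width: 0.493
```

Call:
step_arm:
  moves:
    - [[0, 0, 0, 0, 0.1, 0, 20], [0, 0, 0, 0, 0.2, 0, 20], [0, 0, 0, 0, 0.3, 0, 20], [0, 0, 0, 0, 0.4, 0, 20], [0, 0, 0, 0, 0.5, 0, 20]]

```text
time_s: 18.75
tcp_pos: [0.5979, -0.0301, 0.249]
ee_rot: [[1.0, 0.001, -0.011], [0.011, 0.0, 1.0], [0.001, -1.0, 0.0]]
wrist_force: [0.6, 0.2, -3.6]
gripper_width: 0.496
```

```bash
python3 -c "
from pl import *
done([0,0,0],[0,4.6,0]);done([0,0,0],[0,.5,0])"
```

```text
t 18.75 cmd [ 0.5972 -0.0297  0.254 ] meas [ 0.5979 -0.0301  0.249 ] yaw -89.38 measyaw -89.37 F [ 0.6  0.2 -3.6] M [ 0.08 -0.09  0.04] g 0.496
t 18.75 cmd [ 0.5972 -0.0297  0.249 ] meas [ 0.5979 -0.0301  0.249 ] yaw -89.38 measyaw -89.37 F [ 0.6  0.2 -3.6] M [ 0.08 -0.09  0.04] g 0.496
```

Not touching yet; easing down 1 mm at a time.

Call:
step_arm:
  moves:
    - [[0, 0, 0, 0, 0.05, 0, 20], [0, 0, 0, 0, 0.1, 0, 20], [0, 0, 0, 0, 0.15, 0, 20], [0, 0, 0, 0, 0.15, 0, 20], [0, 0, 0, 0, 0.15, 0, 20]]

```text
time_s: 19.17
tcp_pos: [0.598, -0.0301, 0.2481]
ee_rot: [[1.0, 0.002, -0.011], [0.011, -0.0, 1.0], [0.002, -1.0, -0.0]]
wrist_force: [-1.2, 1.8, 2.6]
gripper_width: 0.498
```

```bash
python3 -c "
from pl import *
done([0,0,0],[0,.15,0])"
```

```text
t 19.1667 cmd [ 0.5972 -0.0297  0.2475] meas [ 0.598  -0.0301  0.2481] yaw -89.38 measyaw -89.36 F [-1.2  1.8  2.6] M [0.35 0.26 0.03] g 0.498
```

Call:
step_arm:
  moves:
    - [[0, 0, 0, 0, 0, 0, 45], [0, 0, 0, 0, 0, 0, 52], [0, 0, 0, 0, 0, 0, 58], [0, 0, 0, 0, 0, 0, 64], [0, 0, 0, 0, 0, 0, 68]]

```text
time_s: 19.58
tcp_pos: [0.5977, -0.0302, 0.2467]
ee_rot: [[1.0, -0.0, -0.011], [0.011, -0.0, 1.0], [-0.0, -1.0, -0.0]]
wrist_force: [0.7, 0.1, -0.2]
gripper_width: 0.632
```

Call:
step_arm:
  moves:
    - [[0, 0, 0, 0, 0, 0, 68], [0, 0, 0, 0, 0, 0, 68], [0, 0, 0, 0, 0, 0, 68], [0, 0, 0, 0, 0, 0, 68], [0, 0, 0, 0, 0, 0, 68]]

```text
time_s: 20.0
tcp_pos: [0.5977, -0.0301, 0.247]
ee_rot: [[1.0, 0.0, -0.011], [0.011, -0.0, 1.0], [0.0, -1.0, -0.0]]
wrist_force: [-0.1, -0.6, -0.8]
gripper_width: 0.678
```

```bash
python3 -c "
from pl import *
done([0,0,0],[0,0,0])
from h import *
zoom('scene',240,110,360,250,4,'s14.png',2)"
```

```text
t 20.0 cmd [ 0.5972 -0.0297  0.2475] meas [ 0.5977 -0.0301  0.247 ] yaw -89.38 measyaw -89.38 F [-0.1 -0.6 -0.8] M [ 0.04 -0.19 -0.02] g 0.678
```

View pics/s14.png

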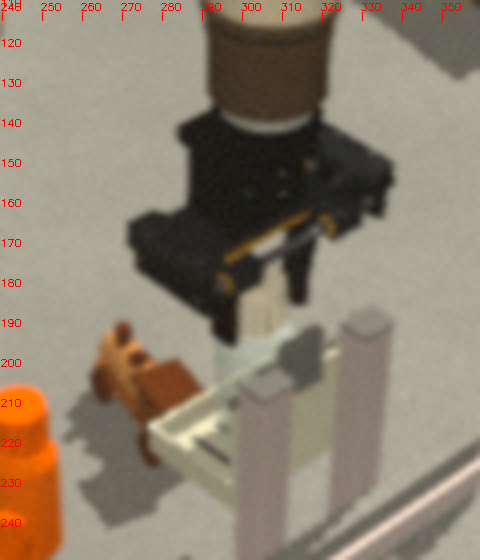

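Released and standing. Lifting straight up, then backing off to the side for a clear view.

Call:
step_arm:
  moves:
    - [[0, 0, 0, 0, -1.0, 0, 68], [0, 0, 0, 0, -3.0, 0, 68], [0, 0, 0, 0, -5.5, 0, 68], [0, 0, 0, 0, -8.0, 0, 68], [0, 0, 0, 0, -9.0, 0, 68]]

```text
time_s: 20.52
tcp_pos: [0.599, -0.0304, 0.3421]
ee_rot: [[1.0, 0.007, -0.011], [0.011, -0.0, 1.0], [0.007, -1.0, -0.0]]
wrist_force: [0.7, -0.3, 0.5]
gripper_width: 0.677
```

Call:
step_arm:
  moves:
    - [[0, 0, 0, -3.0, 0, 1.5, 68], [0, 0, 0, -6.0, 0, 4.0, 68], [0, 0, 0, -9.0, 0, 6.5, 68], [0, 0, 0, -12.0, 0, 9.0, 68], [0, 0, 0, -14.0, 0, 11.0, 68]]

```text
time_s: 20.93
tcp_pos: [0.4539, 0.079, 0.3373]
ee_rot: [[1.0, -0.0, -0.011], [0.011, 0.001, 1.0], [-0.0, -1.0, 0.001]]
wrist_force: [0.1, 1.2, 0.1]
gripper_width: 0.683
```

Call:
step_arm:
  moves:
    - [[0, 0, 0, -1.0, 0, 3.0, 68], [0, 0, 0, -2.0, 0, 6.0, 68], [0, 0, 0, -3.0, 0, 9.0, 68], [0, 0, 0, -3.0, 0, 10.0, 68], [0, 0, 0, -3.0, 0, 10.0, 68]]

```text
time_s: 21.35
tcp_pos: [0.4249, 0.1799, 0.3371]
ee_rot: [[1.0, 0.0, -0.014], [0.014, 0.0, 1.0], [0.0, -1.0, 0.0]]
wrist_force: [0.3, -0.2, -0.0]
gripper_width: 0.679
```

```bash
python3 -c "
from pl import *
done([0,0,0],[0,-9,0]);done([0,0,0],[-14,0,11]);done([0,0,0],[-3,0,10])
from h import *
import pickle
d=zoom('scene',240,150,360,250,6,'s15.png',4);c=zoom('top',205,130,325,230,6,'t15.png',4);pickle.dump((c,d),open('C15.pkl','wb'))
cap('top','t16.png')"
```

```text
t 21.35 cmd [ 0.5972 -0.0297  0.3375] meas [0.4249 0.1799 0.3371] yaw -89.38 measyaw -89.18 F [ 0.3 -0.2 -0. ] M [ 0.03 -0.15  0.02] g 0.679
t 21.35 cmd [0.456  0.0788 0.3375] meas [0.4249 0.1799 0.3371] yaw -89.38 measyaw -89.18 F [ 0.3 -0.2 -0. ] M [ 0.03 -0.15  0.02] g 0.679
t 21.35 cmd [0.4249 0.1784 0.3375] meas [0.4249 0.1799 0.3371] yaw -89.38 measyaw -89.18 F [ 0.3 -0.2 -0. ] M [ 0.03 -0.15  0.02] g 0.679
```

View pics/s15.png

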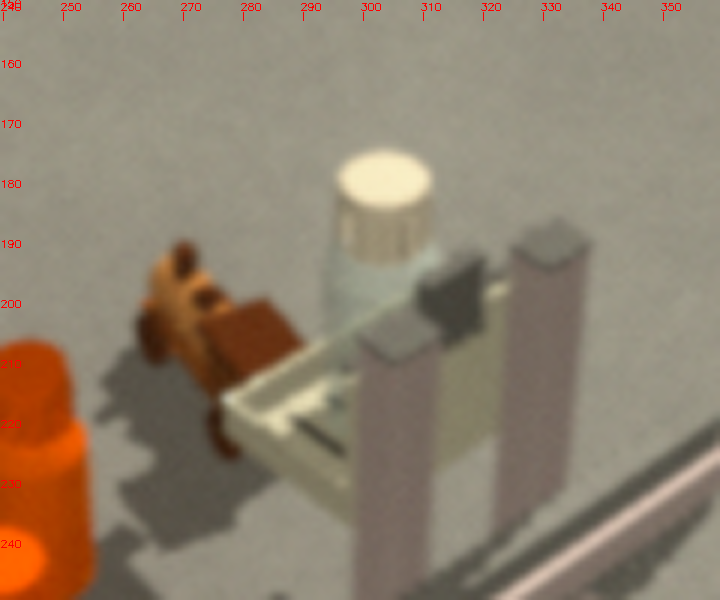

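View pics/t15.png

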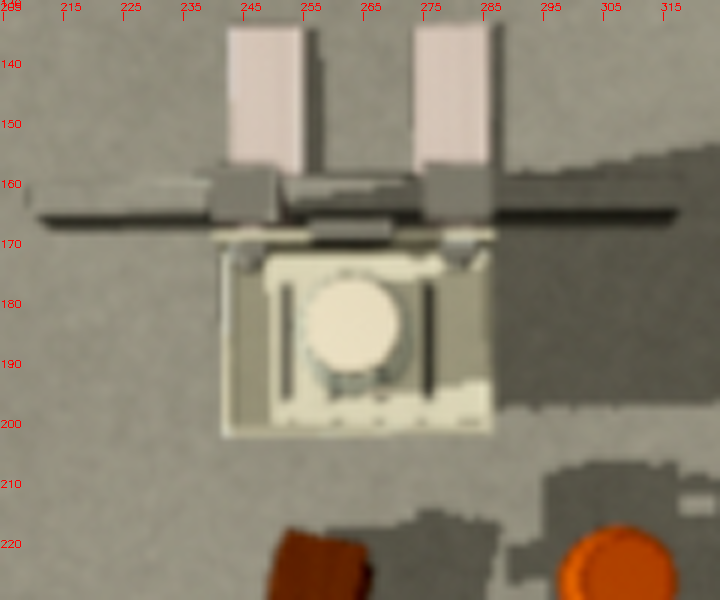

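View pics/t16.png

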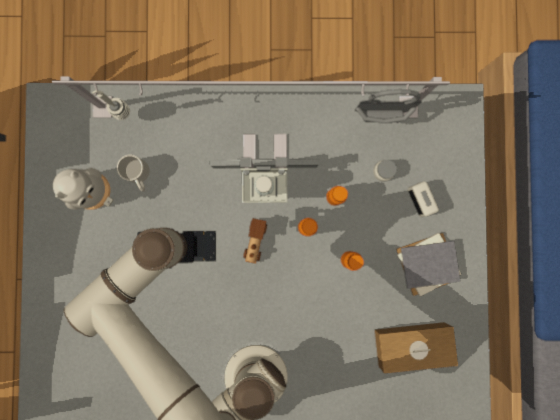

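Run:
```python
from h import *
import pickle
c,d=pickle.load(open('C15.pkl','rb'));c9,_=pickle.load(open('C9.pkl','rb'));C0=pickle.load(open('C0.pkl','rb'))
print('cap',onz(c,262.8,183.7,.272),'scene',onz(d,240+384/6-.5,150+180/6-.5,.272))
a,b=C0['top']['image'],c['image']
for n,(x0,y0,x1,y1) in {'train':(240,213,270,266),'mug':(115,150,147,195),'cream':(372,157,400,184),'clock':(407,178,442,220)}.items():
    s,_=cv2.phaseCorrelate(a[y0:y1,x0:x1].mean(2),b[y0:y1,x0:x1].mean(2)); print(n,np.round(s,2))
s,_=cv2.phaseCorrelate(c9['image'][166:204,238:252].mean(2),b[166:204,238:252].mean(2));print('ledge vs before bottle',np.round(s,2))
print(r.sense()['time_s'],r.sense()['wrist_force']); r.finish_job()
```

```text
cap [ 0.59098089 -0.02875192  0.272     ] scene [ 0.59613167 -0.0342323   0.272     ]
train [-0.01 -0.07]
mug [-0.02  0.48]
cream [-0.03  0.51]
clock [0.05 0.56]
ledge vs before bottle [ 0.37 -0.03]
21.8 [ 0.6170752  -0.59132197 -0.26242975]
the job is handed in; nothing more can be done
```

I hung the ledge by both claws in the top slots, pressed it down, and stood the white-capped bottle upright on its floor. I then let go, backed the arm clear and handed the job in at about 21.8 s. `finish_job` reports no verdict, so what follows are my own checks.

**Locks:** a test pull up stopped after about 2.3 mm at 19 N with almost no roll moment, so I take both locks as out. I did not see the tongues themselves. After the test I pressed the ledge down again. At release it read about 1.3 mm above the stop, well inside the 3.5 mm allowed, and I did not measure its height again after that.

**Ledge:** in the last pictures it is level and against the uprights. It moved about 0.4 px (about 1 mm) once the bottle was on it.

**Bottle:** it went onto the floor at about 2.6 N of upward force. The two cameras disagree by about 5 mm, putting it at (0.591, -0.029) and (0.596, -0.034). Both are well inside the lips.

**Bystanders:** the train shows no shift. The mug, cream jar and clock show about 0.5 px (under 2 mm), though nothing touched them.

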